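# Clamp a sensor housing in the bench jig with the extension bar

### The arm

A 6-joint arm with a two-finger parallel gripper is mounted at the origin on the work surface. World frame = base frame: x ahead of the robot, y to its left, z up, the work surface at z = 0. Lengths are in m, angles in degrees, forces in N, time in s.
With the tool pointing down it reaches from about 0.25 to 0.725 m from the base axis. Payload 9.7 kg.
Tool frame: the origin (TCP) lies at the very end of the fingers, on their centre line; the grasp point (between the pads) lies 19 mm behind it; x points along the fingers, y is the direction in which the jaws open and shut, and the axes are right-handed (so a half turn about x gives the same grasp; the last joint's range is limited). The gripper opens to 85 mm and grips with 20 to 120 N. Pads are 22 mm wide; open, the fingers measure 114 mm over their backs; the gripper's body (76 mm by 85 mm) begins 54 mm behind the grasp point. The pads swing forward as they close: fully open they stand 13 mm farther back than shut.
Start: joints at [-64.572, 4.979, 10.078, 95.1, 0, 90], TCP at [0.236, -0.497, 0.231] pointing down, gripper open.
Joint ranges: [-179.16, 179.16], [-48.56, 103.87], [-65.8, 70.77], [-126.05, 130.52], [-82.76, 87.17], [-180, 180]. Speed limits (degrees/s): [127.2, 127.2, 147.25, 180, 180, 180].

### API

Orientations are given as [roll, pitch, yaw] about the fixed x, y, z axes, in that order (R = Rz(yaw) Ry(pitch) Rx(roll)).
In Python, from workcell import get_obs, cams, bot gives the robot as it stands.
- The arm moves only by the tool apply_moves, never from a script. Its argument "rows" is a list that holds one entry, the list of rows, each a list of 7 numbers: the shift along the tool's x, y, z in mm, then the turn, a rotation vector about the tool's x, y, z in rad, then the opening, from 0 (shut) to 1 (fully open). A call has 1 to 20 rows; each row is the pose to reach, as a shift and turn from the pose measured when the call began, along the tool's axes at that moment; what a row does not reach only later rows make up. A row lasts 1/10 s, in which the tool goes at most 50 mm and 8.59 degrees, less where a joint would pass 70% of its speed; a pose out of reach is approached as far as the arm can. A call with a gripper value outside its range is refused whole. The fingers move at their own pace and stop on an object; "newtons" is the grip in N (left out, the last holds). Time passes only in rows, so rows that repeat a pose let the fingers close. It gives the time, the measured TCP pose, the force and the opening at its end, in the units of the state.
- get_obs(): the state, without advancing time (a new reading comes with each control period).
- cams.camera(name): name is "side" or "top" or "wrist"; returns a dict with "pixels" (420x560x3 uint8, red, green, blue), "range_z" (420x560 float32, m along the optical axis (not along the pixel's ray), 0 where there is no reading), "fx", "fy", "cx", "cy" (pixels), "D" ([k1, k2, p1, p2, k3] as OpenCV has them; the pictures are not rectified), "eye" and "attitude" of the camera in the world. Camera axes: x right, y up, looking along -z (the intrinsics and any distortion apply to the point x, -y, -z); pixel columns grow to the right and rows downward; lengths in m; the calibration is good to about 2 mm. A picture is of the moment at which its call begins.
- bot.job_done(): hands the job in, once; it reports no verdict.
Trained networks look in a picture, given as the dict that the camera call returned (one of the last four; its "shot" number tells which), for a name from the list of things; names that differ only in an ending like _2 or _b are one class to them, and where a whole thing is asked for, a point or a joint stands for the part that bears it (a point fixed in the world has none). Each returns a list of dicts, best first, with "confidence" (0 to 1); they miss things now and then, are a little off and sometimes report something else, mostly with a low value. They report only what shows in the picture. A call takes as long as a camera call. They do not tell look-alikes from the thing itself.
- cams.find_in(label, picture): "at" ([x, y, z] in m, in world coordinates, good to about 4 mm: the middle of the surface that is visible of it).
The state is a dict: "time": time; "q": joint angles; "qd": joint speeds; "joint_efforts": joint torques, N m; "ee_pos": TCP position; "tcp_rot": TCP orientation; "wrist_force": force on the tool from outside, world axes, zero at the start; "torque": the same for the moment, N m; "opening": finger opening in m.
Only numpy, scipy, OpenCV 4.12 (cv2) and the standard library are available. Lean on these libraries where they do the work, as an engineer would, in place of code of your own. Each camera call takes 0.05 s, during which the arm holds its last target.

### The job

Set the small aluminium housing flat in the pin nest of the clamping jig and let go of it, then slip the steel extension bar all the way down over the clamp's short lever and, with the bar, throw the lever past its dead point until it snaps home and the clamp pad presses on the housing. Then pull the bar off and stand it back upright in its black stand; do not touch the lever with the fingers, and leave the other things on the bench where they are.

Things in the scene. Friction and masses are not known exactly. Their poses are not given: they have to be found in the camera images.
- housing_mid (a point): centre of the loose small aluminium housing, a plain block 56 (x) x 36 (y) x 26 (z) mm, 0.12 kg or so, with a dark seam round it; it starts flat on the bench. Its top and bottom faces lie 13 mm above and below this point. Grasp it across its 36 mm width (its y axis)
- nest (a point): centre of the nest's seating face, 30 mm above the bench; z up, x along the nest's long side (the housing's 56 mm side, either way round), pointing away from the clamp. Eight steel pins, 8 mm diameter, 10 mm high with tapered tips, stand round the seat and leave 2.5 mm play all round. On the long sides pins stand at x = -21 and +21 mm: 34 mm is free between them for a finger
- stub_tip (a point): tip of the clamp's short lever, a steel stub of 11 mm diameter, tapered at the tip. z points out along the stub, y is parallel to the hinge axis. The hinge lies 80 mm down the stub, the 24 mm wide collar on which the bar comes to rest 50 mm down. Open, the stub leans 0.50 rad (29 deg) from vertical, away from the nest, towards the robot; home, it leans 0.25 rad the other way, towards the nest
- stub_collar (a point): centre of the top of the collar at the stub's root, 30 mm out from the hinge; same axes as stub_tip
- lever (a joint): lever angle, rad: 0 = open, dead point 0.40, 0.75 = home at its stop; it grows as the lever swings towards the nest, turning about stub_tip's +y axis, and swings the linked clamp arm down onto the nest. A spring strut drives it off the dead point: about 1 N m holds it open, fading to none at the dead point; beyond that it goes home by itself, let go earlier it falls back open
- bar_mid (a point): centre of the loose extension bar, a round steel bar 130 mm long and 24 mm in diameter, 0.25 kg or so, z axis along it, towards its grip end. The lower 85 mm is a tube with an 18 mm bore, open at the foot (which goes over the stub); the upper 45 mm is a solid dark grooved grip of 25 mm diameter. It starts upright in its stand
- bar_foot (a point): centre of the bar's open foot, 65 mm below bar_mid along the bar; same axes
- stand_well (a point): floor of the round well in the bar's stand, a fixed black block 85 x 85 x 60 mm high; the well has 30 mm diameter, goes 50 mm deep and its floor is 10 mm above the bench; z up
- clamp_pad: rubber clamp pad (18 mm diameter, sprung, presses with about 3 N) on its spindle at the end of the clamp arm; origin 8 mm from the pad's face. Lever home, it presses on the middle of the housing's top. Lever open, the arm stands nearly upright beside the nest, up to 195 mm high, and the pad ends 58 mm short of the nest centre (along x), at 180 mm height
- jig: fixed clamping jig: aluminium base plate 270 x 120 x 12 mm carrying nest and toggle clamp; origin on the bench under the lever's hinge, x towards the nest (plate from x = -90 to 180 mm, nest centre at x = 120, hinge 85 mm above the bench); two clamp cheeks reach 100 mm height. The nest's steel seat block is 62 mm wide across y: fingers beside the housing must stay above its 30 mm top
- wood_block: bystander: loose wooden block 70 x 55 x 40 mm, origin under its centre
- bottle: bystander: loose bottle with white cap, 42 mm diameter, 120 mm high, origin under its centre
- multimeter: bystander: loose grey multimeter 150 x 75 x 36 mm, origin under its centre
- screwdriver: bystander: loose screwdriver with yellow handle, lying on the bench
- cutter_knife: bystander: loose cutter knife 140 x 22 x 16 mm, origin under its centre
- solder_reel: bystander: loose reel 56 mm diameter, 40 mm high, standing upright, origin under its centre
- big_case: bystander: loose larger aluminium case 110 x 75 x 45 mm, origin under its centre; not the housing to be clamped
Not all that is in view belongs to the job. Leave any pink or purple look-alike of the part that bears housing_mid alone.

How it is judged (in metres and radians):
On the way, in this order (a step that is already met when the one before it is completed fails the run):
1. the housing lies flat in the nest, let go, with the lever still open (horizontal distance between housing_mid and nest below 0.006 m and z of housing_mid in the frame of nest below 0.016 m and angle between the x axis of housing_mid and the x axis of nest, either way round below 0.2 rad and contact force between the fingers and housing below 0.2 N and value of joint lever below 0.15 rad), for 0.1 s.
2. the bar is over the stub down to its collar, with the lever still open (distance between bar_foot and stub_collar below 0.012 m and angle between the z axis of bar_foot and the z axis of stub_collar, either way round below 0.2 rad and value of joint lever below 0.25 rad), for 0.05 s.
3. the lever is thrown past its dead point and home, with the bar still on it (value of joint lever above 0.69 rad and distance between bar_foot and stub_collar below 0.025 m and contact force between clamp_pad and housing above 1.5 N), for 0.05 s.
At the end, for the whole second after the job is handed in: Lever home (over 0.69 rad), pad pressing the housing with over 1.5 N; housing seated in the nest (centre within 6 mm, height 3 mm, turn 0.2 rad); bar standing foot down in its stand (foot within 10 mm of the well axis, under 8 mm above its floor, lean under 0.25 rad), at rest (value of joint lever above 0.69 rad and contact force between clamp_pad and housing above 1.5 N and horizontal distance between housing_mid and nest below 0.006 m and z of housing_mid in the frame of nest below 0.016 m and angle between the x axis of housing_mid and the x axis of nest, either way round below 0.2 rad and horizontal distance between bar_foot and stand_well below 0.01 m and z of bar_foot in the frame of stand_well below 0.008 m and angle between bar_foot's own z axis and vertical below 0.25 rad and linear speed of bar below 0.03 m/s); the robot touches nothing.
It fails at once if the fingers touch the lever (contact force between the fingers and lever above 1 N).
It fails at once if a bystander is moved by more than 30 mm (distance of any of wood_block, bottle, multimeter, screwdriver, cutter_knife, solder_reel, big_case from where it was at the start of the episode above 0.03 m).
It also fails if it takes over 72 s, if anything falls off the work surface, if the arm or the gripper's body presses on something with over 40 N, if the wrist force passes 120 N, or if a joint passes its speed limit or range.

## Working session

There is one attempt and no reset: what is moved stays moved. The work goes in short steps, Python scripts to look and compute and a tool call to move; the robot and the scene stay as the last step left them, time stands still between calls to the robot, and variables do not carry over. Pictures are saved under pics/ and viewed, and the job is handed in when it is done.

Besides the shell and the picture viewer there is one more tool, called after ">>>" as name(argument=value, ...) on one line, values as JSON. apply_moves: Moves the arm, as the interface text tells. Its arguments: {"type":"object","properties":{"rows":{"type":"array"},"newtons":{"type":"number"}},"required":["rows"]}

```bash
ls -la; mkdir -p pics
cat > h.py <<'E'
import numpy as np, cv2
from scipy.spatial.transform import Rotation as R
from workcell import get_obs, cams, bot
def save(p,name,crop=None,scale=1):
    im=p["pixels"][:,:,::-1]
    if crop: x0,y0,x1,y1=crop; im=im[y0:y1,x0:x1]
    if scale!=1: im=cv2.resize(im,None,fx=scale,fy=scale,interpolation=cv2.INTER_CUBIC)
    cv2.imwrite("pics/"+name+".png",im)
def att(p):
    a=np.array(p["attitude"],float)
    if a.shape==(3,3): return a
    if a.size==4: return R.from_quat(a).as_matrix()
    return R.from_euler('xyz',a,degrees=True).as_matrix()
def cloud(p):
    K=np.array([[p["fx"],0,p["cx"]],[0,p["fy"],p["cy"]],[0,0,1.]])
    h,w=p["range_z"].shape
    u,v=np.meshgrid(np.arange(w),np.arange(h))
    n=cv2.undistortPoints(np.stack([u,v],-1).reshape(-1,1,2).astype(np.float64),K,np.array(p["D"],float)).reshape(h,w,2)
    z=p["range_z"]
    P=np.stack([n[...,0]*z,-n[...,1]*z,-z],-1)
    W=P@att(p).T+np.array(p["eye"])
    W[z<=0]=np.nan
    return W
def proj(p,X):
    K=np.array([[p["fx"],0,p["cx"]],[0,p["fy"],p["cy"]],[0,0,1.]])
    c=(np.atleast_2d(X)-np.array(p["eye"]))@att(p)
    c=c*[1,-1,-1]
    return cv2.projectPoints(c.reshape(-1,1,3),np.zeros(3),np.zeros(3),K,np.array(p["D"],float))[0].reshape(-1,2)
E
python3 - <<'E'
from h import *
print(get_obs())
for n in ["side","top","wrist"]:
    p=cams.camera(n); save(p,n+"0"); print(n,p["fx"],p["fy"],p["cx"],p["cy"],p["D"],p["eye"],p["attitude"],p["shot"])
    for l in ["housing_mid","nest","stub_tip","stub_collar","bar_mid","bar_foot","stand_well","clamp_pad","jig"]:
        print(l,[(np.round(d["at"],4).tolist(),round(d["confidence"],2)) for d in cams.find_in(l,p)][:3])
E
```

```text
total 12
drwxr-xr-x  3 agent agent 4096 Dec  7 05:24 .
drwxr-xr-x 23 root  root  4096 Dec  7 05:24 ..
drwxr-xr-x  2 agent agent 4096 Dec  7 05:24 pics
{'time': 0.0, 'q': array([-6.45729139e+01,  5.01036428e+00,  1.00338403e+01,  9.50983178e+01,
        1.43505016e-03,  9.00010960e+01]), 'qd': array([ 0.01861411,  0.02983581,  0.01762406, -0.01834258,  0.01129804,
       -0.07789433]), 'joint_efforts': array([ 2.68408839e-04, -5.20385349e+01,  4.64804327e+01,  1.62351859e-02,
       -1.19251783e-05,  4.39560324e-06]), 'ee_pos': array([ 0.23605912, -0.49651678,  0.23058462]), 'tcp_rot': array([-91.09738387,  89.92514446, 114.32860532]), 'wrist_force': array([-0.55762194,  0.85027987,  0.00187382]), 'torque': array([ 0.04862255, -0.04230691,  0.02100695]), 'opening': 0.08558877526273177}
side 526.3826617163994 526.3826617163994 280.47276770733816 211.17220850466197 [-0.13535012  0.          0.          0.          0.        ] [0.43084441 1.00977899 1.29081921] [  40.41974112    0.86127101 -174.68500263] 1
housing_mid [([0.5049, 0.4083, 0.0255], 0.88), ([0.4935, 0.3056, 0.0283], 0.77), (
[... 839 characters left out ...]
105, -0.0383, 0.01], 0.6)]
stub_collar [([0.5794, -0.053, 0.0988], 0.69)]
bar_mid [([0.4097, 0.1849, 0.0255], 0.59), ([0.4725, -0.2769, 0.1325], 0.41)]
bar_foot []
stand_well [([0.4689, -0.277, 0.0611], 0.96), ([0.5742, -0.0535, 0.0985], 0.53)]
clamp_pad []
jig [([0.6096, -0.0395, 0.0134], 0.81)]
wrist 302.3041634008152 302.3041634008152 279.9125133634295 215.93157790499976 [-0.03659202  0.          0.          0.          0.        ] [ 0.31228796 -0.45954854  0.37320315] [-1.88500482e+01  2.26203670e-02 -6.45175869e+01] 3
housing_mid []
nest [([0.3007, -0.1951, 0.0151], 0.6)]
stub_tip []
stub_collar []
bar_mid []
bar_foot []
stand_well []
clamp_pad []
jig [([0.3144, -0.3591, 0.0496], 0.34)]
```

View pics/side0.png

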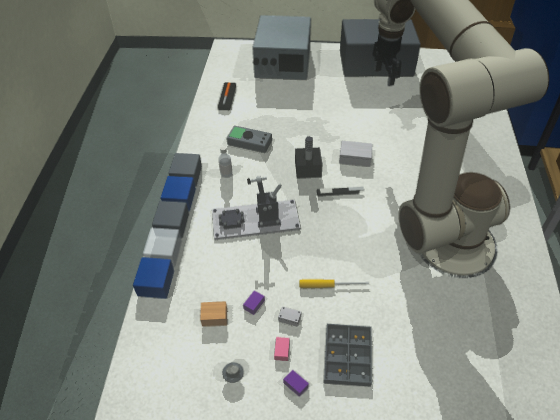

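View pics/top0.png

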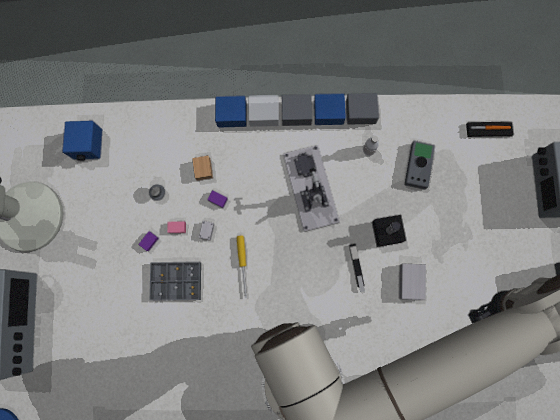

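View pics/wrist0.png

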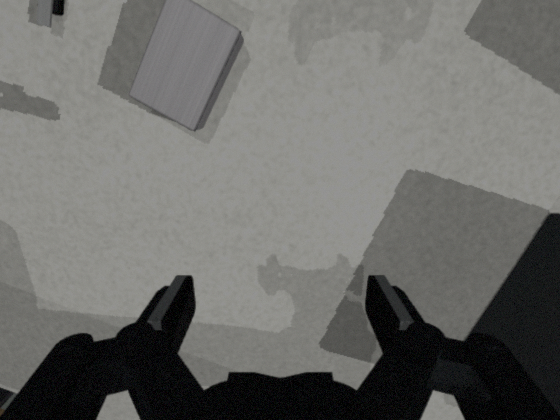

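Run:
```python
from h import *
p=cams.camera("side"); save(p,"sjig",(190,160,330,250),5); save(p,"shous",(180,270,330,400),5)
np.savez("side0.npz",W=cloud(p),px=p["pixels"])
t=cams.camera("top"); save(t,"tjig",(260,130,430,260),4.5); save(t,"thous",(130,180,260,260),5)
np.savez("top0.npz",W=cloud(t),px=t["pixels"])
W=cloud(p)
print(W[316,290],W[153,355],W[348,282],W[223,232],W[218,260],W[140,309],W[150,309])
W=cloud(t); print(W[231,206],W[227,388],W[164,300])
```

```text
[0.48900122 0.31140043 0.03136659] [ 0.31654723 -0.32829082  0.04390949] [0.50230852 0.40406502 0.02497327] [ 0.69529097 -0.00129471  0.02570703] [ 0.6092623  -0.01947618  0.03654342] [ 0.47437809 -0.27035492  0.14397309] [ 0.47327624 -0.27029934  0.09994625]
[0.48657848 0.29855565 0.02630706] [ 0.48016021 -0.27515708  0.07394457] [ 0.6998713  -0.00838557  0.03285836]
```

View pics/sjig.png

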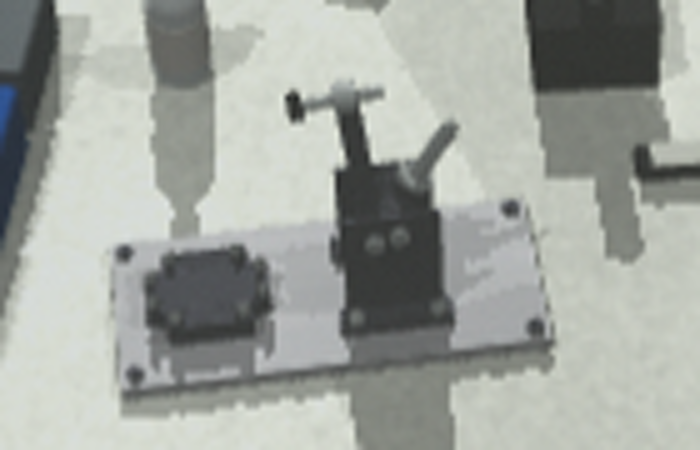

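View pics/tjig.png

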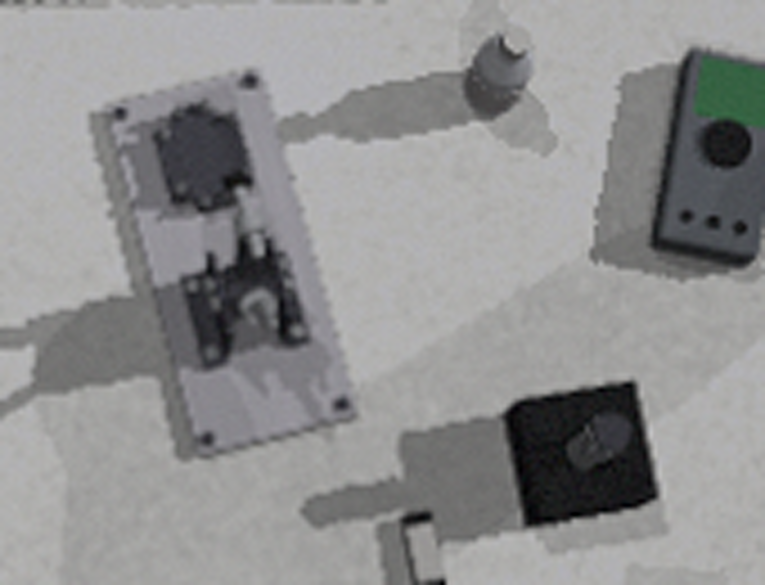

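View pics/thous.png

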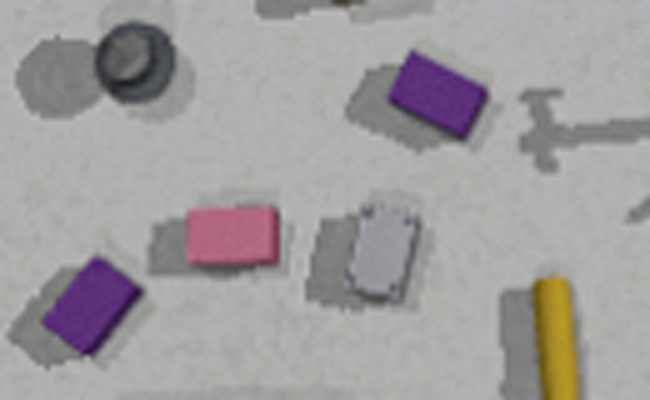

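View pics/shous.png

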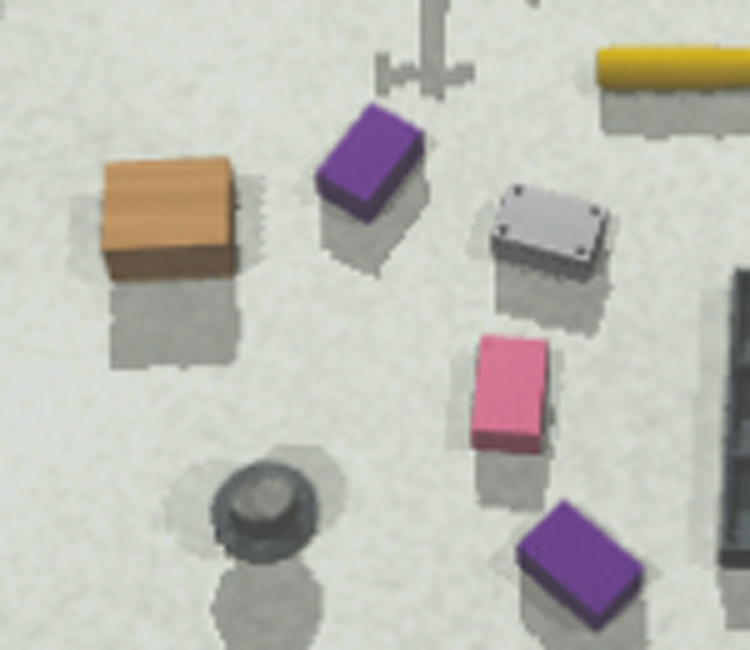

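```bash
cat >> h.py <<'E'
def rect(pts):
    c,s,a=cv2.minAreaRect(np.asarray(pts,np.float32)*1000)
    if s[0]<s[1]: s=(s[1],s[0]); a+=90
    return np.round(c,1),np.round(s,1),round((a+90)%180-90,1)
def sel(W,c,r,z0,z1):
    m=(np.hypot(W[...,0]-c[0],W[...,1]-c[1])<r)&(W[...,2]>z0)&(W[...,2]<z1)
    return m
E
python3 - <<'E'
from h import *
for n in ["side0","top0"]:
    W=np.load(n+".npz")["W"]; print(n)
    m=sel(W,(0.488,0.303),0.045,0.018,0.04); q=W[m]; print("hous",rect(q[:,:2]),np.median(q,0),m.sum())
    m=sel(W,(0.61,-0.038),0.16,0.007,0.018); q=W[m]; print("plate",rect(q[:,:2]),np.median(q,0),m.sum())
    m=sel(W,(0.695,-0.01),0.05,0.022,0.05); q=W[m]; print("nest",rect(q[:,:2]),np.median(q,0),m.sum())
    m=sel(W,(0.474,-0.274),0.07,0.05,0.068); q=W[m]; print("stand",rect(q[:,:2]),np.median(q,0),m.sum())
    m=sel(W,(0.474,-0.274),0.04,0.08,0.2); q=W[m]; print("bar",rect(q[:,:2]),np.median(q,0),q.max(0),q.min(0),m.sum())
    m=sel(W,(0.57,-0.05),0.1,0.103,0.22); q=W[m]; print("hi",q[:,:].round(3).tolist()[::4])
E
```

```text
side0
hous (array([491.6, 303.1]), array([56.8, 38. ]), -13.5) [0.49139938 0.30392996 0.02599512] 268
plate (array([612.7, -21.8]), array([317.1, 238. ]), -4.9) [ 0.62803536 -0.02277759  0.01162686] 1659
nest (array([700.7, -18.6]), array([75.7, 72.4]), 9.6) [ 0.70121395 -0.01741369  0.02969225] 363
stand (array([ 475.9, -280.3]), array([94.8, 86.1]), -82.0) [ 0.47439709 -0.27170641  0.05946997] 429
bar (array([ 475.7, -277.8]), array([26.4, 24. ]), -86.5) [ 0.476306   -0.27450381  0.12080572] [ 0.4879973  -0.26438651  0.14561075] [ 0.46375188 -0.29080354  0.08049732] 131
hi [[0.612, -0.051, 0.19], [0.614, -0.042, 0.195], [0.594, -0.046, 0.192], [0.614, -0.042, 0.191], [0.603, -0.045, 0.189], [0.591, -0.045, 0.189], [0.637, -0.037, 0.191], [0.616, -0.039, 0.19], [0.604, -0.035, 0.195], [0.594, -0.046, 0.184], [0.639, -0.033, 0.19], [0.628, -0.039, 0.185], [0.617, -0.039, 0.186], [0.604, -0.037, 0.189], [0.639, -0.033, 0.186], [0.629, -0.039, 0.18], [0.616, -0.037, 0.183], [0.604, -0.032, 0.189], [0.634, -0.033, 0.182], [0.607, -0.033, 0.184], [0.637, -0.032, 0.179], [0.609, -0.041, 0
[... 1982 characters left out ...]
.189], [0.599, -0.04, 0.185], [0.597, -0.052, 0.191], [0.596, -0.049, 0.184], [0.597, -0.044, 0.165], [0.593, -0.055, 0.184], [0.596, -0.045, 0.156], [0.589, -0.054, 0.188], [0.586, -0.049, 0.187], [0.598, -0.043, 0.123], [0.597, -0.055, 0.126], [0.595, -0.052, 0.119], [0.593, -0.046, 0.117], [0.595, -0.072, 0.104], [0.586, -0.056, 0.105], [0.584, -0.031, 0.104], [0.578, -0.052, 0.112], [0.578, -0.064, 0.114], [0.575, -0.052, 0.113], [0.575, -0.064, 0.112], [0.571, -0.052, 0.117], [0.571, -0.064, 0.116], [0.567, -0.052, 0.119], [0.569, -0.064, 0.109], [0.562, -0.054, 0.129], [0.565, -0.067, 0.113], [0.556, -0.056, 0.142], [0.553, -0.056, 0.142], [0.548, -0.055, 0.152], [0.555, -0.04, 0.106]]
```

```bash
cat >> h.py <<'E'
def tool():
    o=get_obs(); return np.array(o["ee_pos"]),R.from_euler('xyz',o["tcp_rot"],degrees=True).as_matrix(),o
def down(yaw):  # jaw direction yaw (deg), tool x down
    y=np.array([np.cos(np.radians(yaw)),np.sin(np.radians(yaw)),0]); x=np.array([0,0,-1.]); return np.stack([x,y,np.cross(x,y)],1)
def row(pos,Rt):
    p,R0,o=tool(); d=R0.T@(np.array(pos)-p)*1000; rv=R.from_matrix(R0.T@Rt).as_rotvec()
    print("row",np.round(d,1).tolist(),np.round(rv,4).tolist(),"ang",np.degrees(np.linalg.norm(rv)).round(1),"dist",np.linalg.norm(d).round(1)); return d,rv
E
python3 - <<'E'
from h import *
p,R0,o=tool(); print(R0.round(3)); print("jawyaw",np.degrees(np.arctan2(R0[1,1],R0[0,1])))
w=cams.camera("wrist"); A=att(w); print("cam in tool",(R0.T@(np.array(w["eye"])-p)).round(4)); print((R0.T@A).round(3))
for y in (76.5,-103.5): row((0.49,0.301,0.2),down(y))
E
```

```text
[[-0.     0.429 -0.903]
 [ 0.    -0.903 -0.429]
 [-1.    -0.     0.   ]]
jawyaw -64.57084914752345
cam in tool [-0.1419 -0.0009 -0.0847]
[[ 0.     0.323 -0.946]
 [ 1.    -0.001  0.   ]
 [-0.001 -0.946 -0.323]]
row [31.3, -611.5, -571.8] [-2.4622, 0.0, -0.0] ang 141.1 dist 837.7
row [31.3, -611.5, -571.8] [0.6794, -0.0, -0.0] ang 38.9 dist 837.7
```

>>> apply_moves(rows=[[[30, -612, -572, 0.68, 0, 0, 1], [30, -612, -572, 0.68, 0, 0, 1], [30, -612, -572, 0.68, 0, 0, 1], [30, -612, -572, 0.68, 0, 0, 1], [30, -612, -572, 0.68, 0, 0, 1], [30, -612, -572, 0.68, 0, 0, 1]]])

```text
time: 2.25
ee_pos: [0.3245, -0.2188, 0.2211]
tcp_rot: [165.2, 90.0, -28.6]
wrist_force: [1.6, -0.4, -0.6]
opening: 0.0857
```

Run:
```python
from h import *
p,R0,o=tool(); print(p,o["q"],o["time"]); print("jawyaw",np.degrees(np.arctan2(R0[1,1],R0[0,1])))
row((0.49,0.301,0.2),down(-103.5))
```

```text
[ 0.32445423 -0.21884819  0.22111034] [-3.40033180e+01 -1.68100604e+01 -1.10191829e+01  9.57447083e+01
  4.38083172e-03  1.59804074e+02] 2.25
jawyaw -103.80739445770774
row [21.0, -544.3, -36.7] [-0.0054, -0.0008, -0.0002] ang 0.3 dist 546.0
```

Run:
```python
from h import *
row((0.49,0.301,0.2),down(76.5))
```

```text
row [21.0, -544.3, -36.7] [3.1362, -0.0003, 0.0012] ang 179.7 dist 546.0
```

>>> apply_moves(rows=[[[20, -272, -20, -1.5, 0, 0, 1], [20, -272, -20, -1.5, 0, 0, 1], [20, -272, -20, -1.5, 0, 0, 1], [20, -272, -20, -1.5, 0, 0, 1], [20, -272, -20, -1.5, 0, 0, 1], [20, -272, -20, -1.5, 0, 0, 1], [20, -400, -30, -1.5, 0, 0, 1], [21, -544, -37, -1.8, 0, 0, 1], [21, -544, -37, -2.0, 0, 0, 1], [21, -544, -37, -2.4, 0, 0, 1], [21, -544, -37, -2.4, 0, 0, 1], [21, -544, -37, -2.4, 0, 0, 1], [21, -544, -37, -2.4, 0, 0, 1], [21, -544, -37, -2.4, 0, 0, 1], [21, -544, -37, -3.1, 0, 0, 1], [21, -544, -37, -3.1, 0, 0, 1], [21, -544, -37, -3.1, 0, 0, 1], [21, -544, -37, -3.1, 0, 0, 1], [21, -544, -37, -3.1, 0, 0, 1], [21, -544, -37, -3.1, 0, 0, 1]]])

```text
time: 4.25
ee_pos: [0.4902, 0.3006, 0.2]
tcp_rot: [-8.9, 90.0, -30.2]
wrist_force: [-0.3, -0.4, 0.1]
opening: 0.0854
```

Run:
```python
from h import *
p,R0,o=tool(); print(p,o["q"],o["time"]); print("jawyaw",np.degrees(np.arctan2(R0[1,1],R0[0,1])))
w=cams.camera("wrist"); save(w,"w1"); W=cloud(w)
m=sel(W,(0.49,0.301),0.045,0.018,0.04)
ys,xs=np.where(m); print(xs.min(),xs.max(),ys.min(),ys.max())
m2=sel(W,(0.49,0.301),0.045,0.022,0.031); q=W[m2]; print(rect(q[:,:2]),np.median(q,0),m2.sum())
print([(d["at"],d["confidence"]) for d in cams.find_in("housing_mid",w)])
m=sel(W,(0.49,0.301),0.15,-0.01,0.008); print(np.nanmedian(W[m],0))
```

```text
[0.49023014 0.30060926 0.20000549] [ 3.15369104e+01  7.87562291e+00  9.76308271e+00  9.18654544e+01
 -4.09053464e-02  5.28282184e+01] 4.25
jawyaw 68.70868134752659
260 299 166 219
(array([491.3, 302. ]), array([55.9, 36. ]), -12.7) [0.48988098 0.3024103  0.02508201] 1651
[([0.4568, 0.4885, 0.023], 0.92), ([0.488, 0.3, 0.0259], 0.89), ([0.5029, 0.3955, 0.0258], 0.7), ([0.5875, 0.2646, 0.0276], 0.63)]
[ 0.46397545  0.31149781 -0.00068008]
```

View pics/w1.png

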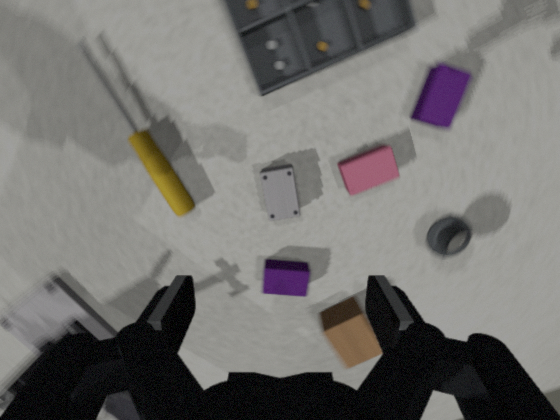

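Run:
```python
from h import *
row((0.491,0.3018,0.004),down(77))
```

```text
row [196.0, 1.4, 0.1] [-0.1486, 0.0008, 0.0002] ang 8.5 dist 196.0
```

>>> apply_moves(rows=[[[20, 1, 0, -0.148, 0, 0, 0.62], [60, 1, 0, -0.148, 0, 0, 0.62], [100, 1, 0, -0.148, 0, 0, 0.62], [140, 1, 0, -0.148, 0, 0, 0.62], [165, 1, 0, -0.148, 0, 0, 0.62], [180, 1, 0, -0.148, 0, 0, 0.62], [190, 1, 0, -0.148, 0, 0, 0.62], [196, 1, 0, -0.148, 0, 0, 0.62], [196, 1, 0, -0.148, 0, 0, 0.62]]])

```text
time: 5.25
ee_pos: [0.4909, 0.3016, 0.0043]
tcp_rot: [2.3, 89.9, -10.8]
wrist_force: [-0.5, -0.2, 0.5]
opening: 0.0529
```

Run:
```python
from h import *
p,R0,o=tool(); print(p,o["q"],o["time"],o["opening"],o["wrist_force"]); print("jawyaw",np.degrees(np.arctan2(R0[1,1],R0[0,1])))
w=cams.camera("wrist"); save(w,"w2")
```

```text
[0.49094995 0.3016228  0.00427098] [ 3.15852353e+01  1.02775259e+01 -9.29556449e+00  7.03823503e+01
 -4.06325801e-02  4.46680226e+01] 5.25 0.052935733557066496 [-0.5424452  -0.16790938  0.47490416]
jawyaw 76.91719815555439
```

View pics/w2.png

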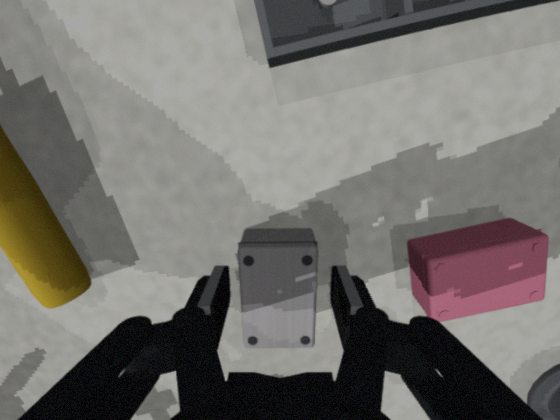

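>>> apply_moves(rows=[[[0, 0, 0, 0, 0, 0, 0.3], [0, 0, 0, 0, 0, 0, 0.3], [0, 0, 0, 0, 0, 0, 0.3], [0, 0, 0, 0, 0, 0, 0.3], [0, 0, 0, 0, 0, 0, 0.3], [-30, 0, 0, 0, 0, 0, 0.3], [-80, 0, 0, 0, 0, 0, 0.3], [-130, 0, 0, 0, 0, 0, 0.3], [-180, 0, 0, 0, 0, 0, 0.3]]], newtons=40)

```text
time: 6.2
ee_pos: [0.4905, 0.3015, 0.1869]
tcp_rot: [20.1, 89.9, 7.0]
wrist_force: [1.8, 0.8, -0.7]
opening: 0.0353
```

Run:
```python
from h import *
p,R0,o=tool(); print(p,o["q"],o["time"],o["opening"],o["wrist_force"]); print("jawyaw",np.degrees(np.arctan2(R0[1,1],R0[0,1])))
w=cams.camera("wrist"); save(w,"w3")
row((0.64,0.12,0.26),down(-76+0))
```

```text
[0.49048812 0.30146218 0.18689947] [ 3.15950293e+01  7.73753773e+00  8.15995216e+00  9.03364904e+01
 -3.92935146e-02  4.46726876e+01] 6.2 0.03533156596804747 [ 1.8208005   0.84477275 -0.7327141 ]
jawyaw 76.92233732501478
row [-63.3, -143.9, 185.8] [2.6689, -0.008, -0.0151] ang 152.9 dist 243.4
```

View pics/w3.png

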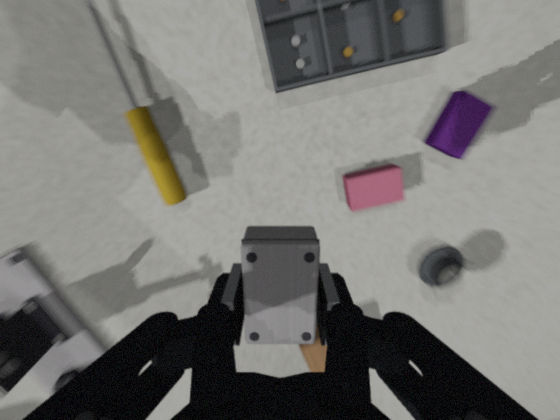

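>>> apply_moves(rows=[[[-60, -60, 80, 0.6, 0, 0, 0.3], [-60, -120, 130, 1.2, 0, 0, 0.3], [-60, -144, 186, 1.2, 0, 0, 0.3], [-60, -144, 186, 1.2, 0, 0, 0.3], [-60, -144, 186, 1.2, 0, 0, 0.3], [-60, -144, 186, 1.2, 0, 0, 0.3], [-60, -144, 186, 1.2, 0, 0, 0.3], [-60, -144, 186, 1.2, 0, 0, 0.3], [-60, -144, 186, 1.8, 0, 0, 0.3], [-60, -144, 186, 1.8, 0, 0, 0.3], [-60, -144, 186, 1.8, 0, 0, 0.3], [-60, -144, 186, 1.8, 0, 0, 0.3], [-60, -144, 186, 2.67, 0, 0, 0.3], [-60, -144, 186, 2.67, 0, 0, 0.3], [-60, -144, 186, 2.67, 0, 0, 0.3], [-60, -144, 186, 2.67, 0, 0, 0.3], [-60, -144, 186, 2.67, 0, 0, 0.3], [-60, -144, 186, 2.67, 0, 0, 0.3]]])

```text
time: 8.05
ee_pos: [0.6403, 0.1199, 0.2564]
tcp_rot: [-164.8, 89.3, 28.8]
wrist_force: [0.1, 0.3, -1.0]
opening: 0.0352
```

Run:
```python
from h import *
p,R0,o=tool(); print(p,o["q"],o["time"],o["opening"],o["wrist_force"]); print("jawyaw",np.degrees(np.arctan2(R0[1,1],R0[0,1])))
row((0.69,-0.02,0.23),down(-76))
```

```text
[0.64028823 0.11990485 0.25639863] [ 10.51031661  19.90861135  30.48083463  99.90552518   0.22043357
 176.91970057] 8.05 0.03519667435107557 [ 0.11673225  0.30711614 -1.00243457]
jawyaw -76.40701180915737
row [26.1, 147.8, -15.1] [-0.0071, -0.0118, 0.0032] ang 0.8 dist 150.8
```

>>> apply_moves(rows=[[[0, 40, 0, 0, 0, 0, 0.3], [10, 80, -10, 0, -0.01, 0, 0.3], [20, 120, -15, 0, -0.012, 0, 0.3], [26, 148, -15, 0, -0.012, 0, 0.3], [26, 148, -15, 0, -0.012, 0, 0.3]]])

```text
time: 8.55
ee_pos: [0.6902, -0.0239, 0.2278]
tcp_rot: [-47.6, 89.8, 145.8]
wrist_force: [-0.3, -0.6, -2.3]
opening: 0.0354
```

Run:
```python
from h import *
p,R0,o=tool(); print(p,o["q"],o["time"],o["opening"],o["wrist_force"]); print("jawyaw",np.degrees(np.arctan2(R0[1,1],R0[0,1])))
w=cams.camera("wrist"); save(w,"w4",None,1.4); W=cloud(w); np.savez("w4.npz",W=W,px=w["pixels"])
for l in ["nest","stub_tip","clamp_pad"]: print(l,[(np.round(d["at"],4).tolist(),round(d["confidence"],2)) for d in cams.find_in(l,w)][:3])
m=sel(W,(0.695,-0.02),0.06,0.02,0.036); q=W[m]; print("nest",rect(q[:,:2]),np.median(q,0),m.sum())
m=sel(W,(0.66,-0.02),0.2,0.009,0.016); q=W[m]; print("plate",rect(q[:,:2]),np.median(q,0),m.sum())
t=cams.camera("top"); save(t,"t4",(260,110,380,240),5)
```

```text
[ 0.69022892 -0.02392201  0.22775633] [-2.03963140e+00  2.63295390e+01  3.57506002e+01  9.96317493e+01
  1.32467536e-01  1.64589692e+02] 8.55 0.03535610068588477 [-0.26374387 -0.55685205 -2.34811748]
jawyaw -76.62983563304847
nest [([0.701, -0.0209, 0.0121], 0.9)]
stub_tip []
clamp_pad []
nest (array([702.6, -21.6]), array([76.2, 62. ]), 13.5) [ 0.70364491 -0.02113223  0.02900616] 2855
plate (array([671.7, -28.4]), array([365.7, 147.2]), 2.6) [ 0.70431544 -0.02234884  0.01123714] 7562
```

View pics/w4.png

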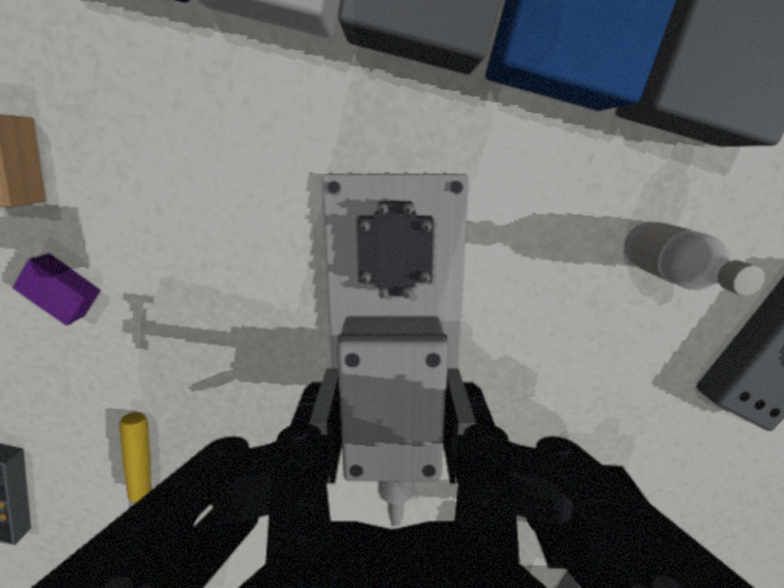

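Run:
```python
from h import *
d=np.load("w4.npz"); W=d["W"]; px=d["px"]
x0,y0,x1,y1=240,130,330,220
im=cv2.resize(px[y0:y1,x0:x1,::-1],None,fx=6.6,fy=6.6,interpolation=cv2.INTER_CUBIC)
im=cv2.convertScaleAbs(im,alpha=1.6)
cv2.imwrite("pics/w4n.png",im)
p,R0,o=tool()
# held housing top in tool frame
T=(W-p)@R0
m=(abs(T[...,1])<0.03)&(abs(T[...,2])<0.05)&(T[...,0]>-0.05)&(T[...,0]<0.0)
q=T[m]; print("held",m.sum(),np.percentile(q[:,0],[5,50,95]))
zz=np.percentile(q[:,0],50); 
q2=q[abs(q[:,0]-zz)<0.004]; print(rect(q2[:,1:]), q2.min(0),q2.max(0))
# bins
for n in ["top0"]:
    V=np.load(n+".npz")["W"]; mm=(V[...,0]>0.74)&(V[...,0]<0.95)&(V[...,1]>-0.15)&(V[...,1]<0.15)&(V[...,2]>0.02); b=V[mm]; print("bins",b.min(0),b.max(0),np.percentile(b[:,0],2))
```

```text
held 12234 [-0.04476458 -0.01615288 -0.00794803]
(array([ 1.2, -1. ]), array([57.5, 56.6]), 0.1) [-0.02015243 -0.02748384 -0.02926051] [-0.01215923  0.02997053  0.02732086]
bins [ 0.74187411 -0.14995634  0.02006692] [0.93677456 0.14999901 0.0722362 ] 0.8431228798370178
```

View pics/w4n.png

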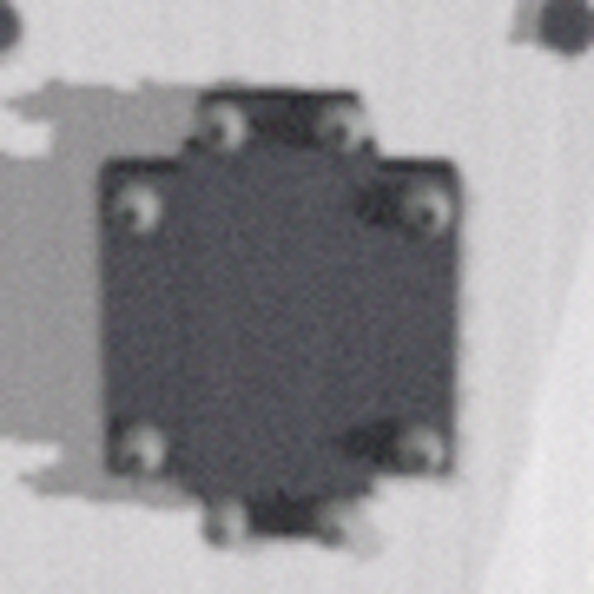

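```bash
cat >> h.py <<'E'
def ray(p,uv,z):
    K=np.array([[p["fx"],0,p["cx"]],[0,p["fy"],p["cy"]],[0,0,1.]])
    n=cv2.undistortPoints(np.array(uv,np.float64).reshape(-1,1,2),K,np.array(p["D"],float)).reshape(-1,2)
    d=np.c_[n[:,0],-n[:,1],-np.ones(len(n))]@att(p).T; e=np.array(p["eye"])
    return e+d*((z-e[2])/d[:,2])[:,None]
E
python3 - <<'E'
from h import *
w=cams.camera("wrist")
uv=np.array([(134,208),(428,208),(142,450),(421,450),(222,128),(345,130),(224,522),(338,522)])/6.6+[240,130]-0.5+0.5/6.6
P=ray(w,uv,0.039)*1000; print(P.round(1))
print("long c",P[:4].mean(0),"short c",P[4:].mean(0),"d",np.linalg.norm(P[0]-P[1]),np.linalg.norm(P[2]-P[3]),np.linalg.norm(P[0]-P[2]),np.linalg.norm(P[4]-P[6]))
a=(P[0]+P[1]-P[2]-P[3]); print("yaw",np.degrees(np.arctan2(a[1],a[0])))
a=P[0]-P[1]+P[2]-P[3]; print("yaw y",np.degrees(np.arctan2(a[1],a[0]))-90)
W=cloud(w); p,R0,o=tool(); print(p)
T=(W-p)@R0
# held housing: image region between fingers, top face rows 240..342
for v in (250,260,280,300,320,335): 
    r=T[v]; ok=np.where((abs(r[:,1])<0.025)&(r[:,0]<0)&(r[:,0]>-0.03))[0]; print(v,ok.min(),ok.max(),(r[ok.min()]*1000).round(1),(r[ok.max()]*1000).round(1),np.median(r[ok,0]))
for u in (260,280,300):
    c=T[:,u]; ok=np.where((abs(c[:,2])<0.04)&(c[:,0]<0.02)&(c[:,0]>-0.03))[0]; print(u,ok.min(),ok.max(),(c[ok.min():ok.max():8]*1000).round(0).tolist())
E
```

```text
[[717.6  12.1  39. ]
 [729.2 -35.4  39. ]
 [677.1   1.7  39. ]
 [688.6 -45.2  39. ]
 [733.8   0.9  39. ]
 [738.3 -18.8  39. ]
 [667.8 -15.1  39. ]
 [672.6 -34.5  39. ]]
long c [703.14635712 -16.68342942  39.        ] short c [703.13359681 -16.85956524  39.        ] d 48.97943494247288 48.314189810137016 41.774494256323294 67.95856279335386
yaw 13.963982440349545
yaw y 13.759968864307652
[ 0.68984024 -0.01910113  0.23071202]
250 240 319 [-17.9 -19.1 -25.9] [-16.2  16.8 -25.1] -0.018741299269722574
260 241 318 [-17.8 -18.8 -20.8] [-17.9  16.3 -20.9] -0.019028502169847288
280 228 334 [-21.5 -24.7 -12.5] [-15.3  24.8  -8.9] -0.019033466126711623
300 241 320 [-26.7 -18.4  -5.5] [-29.4  16.5  -7.3] -0.018875496197516647
320 241 319 [-29.2 -18.5   3.4] [-29.9  16.4   2.8] -0.018781145606798628
335 245 315 [-16.  -18.9  22.9] [-16.8  16.8  22.2] -0.018971524480180506
260 225 343 [[4.0, -11.0, -30.0], [-6.0, -11.0, -29.0], [-16.0, -10.0, -29.0], [-19.0, -10.0, -27.0], [-19.0, -10.0, -23.0], [-18.0, -10.0, -19.0], [-20.0, -10.0, -15.0], [-19.0, -10.0, -10.0], [-19.0, -10.0, -6.0], [-20.0, -10.0, -2.0], [-18.0, -11.0, 3.0], [-19.0, -11.0, 7.0], [-19.0, -11.0, 12.0], [-19.0, -11.0, 17.0], [-19.0, -11.0, 22.0]]
280 225 343 [[5.0, -1.0, -30.0], [-6.0, -1.0, -29.0], [-17.0, -1.0, -30.0], [-19.0, -1.0, -27.0], [-19.0, -1.0, -23.0], [-20.0, -1.0, -19.0], [-19.0, -1.0, -15.0], [-20.0, -1.0, -11.0], [-19.0, -1.0, -6.0], [-19.0, -1.0, -2.0], [-19.0, -1.0, 3.0], [-18.0, -1.0, 8.0], [-19.0, -1.0, 12.0], [-19.0, -1.0, 17.0], [-19.0, -1.0, 21.0]]
300 225 343 [[5.0, 9.0, -29.0], [-6.0, 9.0, -29.0], [-16.0, 8.0, -30.0], [-19.0, 8.0, -27.0], [-20.0, 8.0, -23.0], [-19.0, 8.0, -19.0], [-18.0, 8.0, -14.0], [-18.0, 8.0, -10.0], [-19.0, 8.0, -6.0], [-17.0, 9.0, -1.0], [-19.0, 9.0, 2.0], [-18.0, 9.0, 8.0], [-19.0, 9.0, 12.0], [-19.0, 9.0, 16.0], [-18.0, 9.0, 23.0]]
```

Run:
```python
from h import *
p,R0,o=tool(); print(p,"jawyaw",np.degrees(np.arctan2(R0[1,1],R0[0,1])))
w=cams.camera("wrist"); px=w["pixels"]
np.save("w5.npy",w,allow_pickle=True)
c=np.array([0.7035,-0.0215]);y=np.radians(13.6)
M=np.array([[np.cos(y),-np.sin(y)],[np.sin(y),np.cos(y)]])
pins=np.array([[21,24.5],[21,-24.5],[-21,24.5],[-21,-24.5],[34.5,10],[34.5,-10],[-34.5,10],[-34.5,-10]])/1000
P=np.c_[pins@M.T+c,np.full(8,0.0395)]
uv=proj(w,P); print(uv.round(1).tolist())
x0,y0=[int(v) for v in uv.min(0)-15]; x1,y1=[int(v) for v in uv.max(0)+15]
s=6.5; im=cv2.resize(px[y0:y1,x0:x1,::-1],None,fx=s,fy=s,interpolation=cv2.INTER_CUBIC); im=cv2.convertScaleAbs(im,alpha=1.6)
for q in uv: cv2.drawMarker(im,tuple(int(v) for v in ((q-[x0,y0]+0.5)*s)),(0,0,255),0,12,1)
print(x0,y0,im.shape); cv2.imwrite("pics/w5n.png",im)
```

```text
[ 0.68984024 -0.01910113  0.23071202] jawyaw -76.3284934022574
[[264.4, 161.8], [309.0, 161.9], [264.9, 198.6], [307.8, 198.7], [277.6, 149.3], [296.0, 149.4], [277.6, 209.9], [294.9, 210.0]]
249 134 (585, 481, 3)
```

View pics/w5n.png

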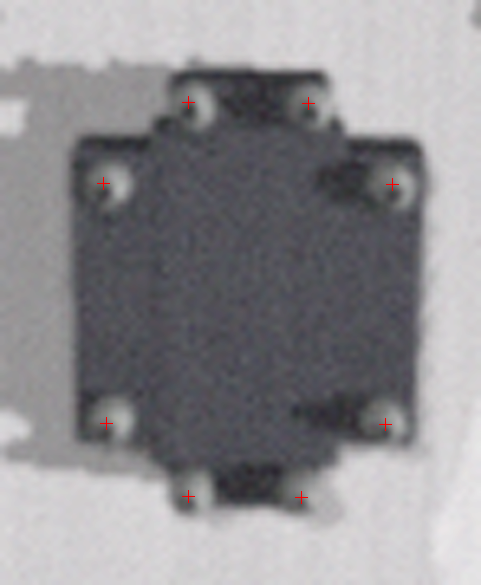

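Run:
```python
from h import *
w=np.load("w5.npy",allow_pickle=True).item(); px=w["pixels"]
p,R0,o=tool()
x0,y0,x1,y1=225,215,335,355; s=5
im=cv2.resize(px[y0:y1,x0:x1,::-1],None,fx=s,fy=s,interpolation=cv2.INTER_CUBIC); im=cv2.convertScaleAbs(im,alpha=1.5)
for (tx,b,z0,col) in ((-0.0217,0,0,(0,0,255)),(-0.0205,-0.0011,-0.0015,(0,255,0))):
    C=np.array([[tx,b+sy*0.018,z0+sz*0.028] for sy,sz in ((1,1),(1,-1),(-1,-1),(-1,1))])
    uv=proj(w,C@R0.T+p)
    cv2.polylines(im,[np.int32((uv-[x0,y0]+0.5)*s)],True,col,1)
cv2.imwrite("pics/w5h.png",im)
```

```text
(no output)
```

View pics/w5h.png

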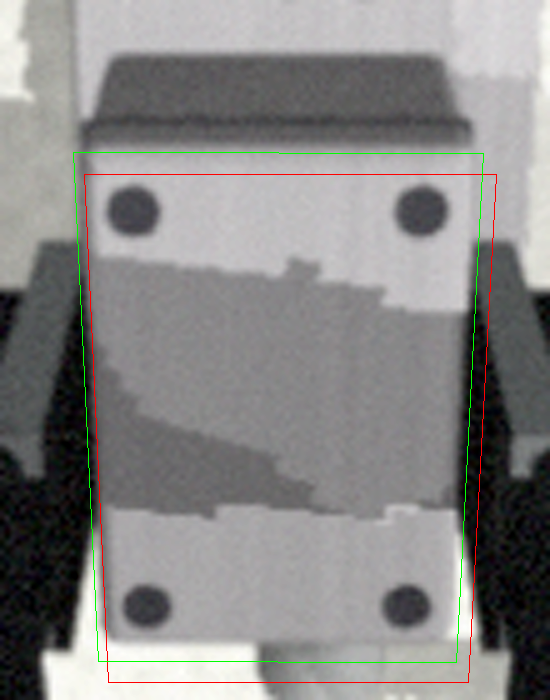

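Run:
```python
from h import *
from scipy.optimize import least_squares
w=np.load("w5.npy",allow_pickle=True).item()
p,R0,o=tool()
obs=np.array([(461,640),(471,147),(90,147),(106,640)])/5-0.5+[225,215]
# row order sy,sz: proj order check
def f(v,tx=None):
    C=np.array([[v[2],v[0]+sy*0.018,v[1]+sz*0.028] for sy,sz in ((1,1),(1,-1),(-1,-1),(-1,1))])
    return (proj(w,C@R0.T+p)-obs).ravel()
r=least_squares(f,[0,0,-0.02],x_scale=0.01); print(r.x*1000,r.fun.round(2))
hz=[(134,211),(422,211),(147,606),(406,606)]
T=(ray(w,np.array(hz)/5-0.5+[225,215],p[2]-r.x[2])-p)@R0; print(T*1000, T.mean(0)*1000)
```

```text
[ -0.70270454   0.42509624 -15.09540846] [-1.42 -0.16  1.56  0.21 -0.78  0.12  0.53 -0.23]
[[-15.03749345 -14.5084324  -21.11371479]
 [-15.11965298  12.29130764 -21.18733035]
 [-15.06620439 -14.58144907  24.18891766]
 [-15.14816757  12.16145806  24.08082866]] [-15.0928796   -1.15927894   1.49217529]
```

Run:
```python
from h import *
w=np.load("w5.npy",allow_pickle=True).item()
p,R0,o=tool()
hz=[(134,211),(422,211),(147,606),(406,606)]
for tx in (-0.0217,-0.0205,-0.019):
    T=(ray(w,np.array(hz)/5-0.5+[225,215],p[2]-tx)-p)@R0; print(tx,T.mean(0)*1000,(T[2]-T[0])*1000,(T[1]-T[0])*1000)
W=cloud(w); m=sel(W,(0.7035,-0.022),0.014,0,0.06); print(np.median(W[m],0))
m=sel(W,(0.745,-0.01),0.012,0,0.03); print(np.median(W[m],0))
m=sel(W,(0.72,0.1),0.04,-0.02,0.03); print(np.median(W[m],0))
```

```text
-0.0217 [-21.6946397   -1.16079159  -2.98442579] [-2.72164771e-02 -6.92160053e-02  4.29445390e+01] [-0.07788297 25.40475949 -0.06978373]
-0.0205 [-20.49515415  -1.16051675  -2.17106417] [-2.74880086e-02 -6.99065549e-02  4.33729852e+01] [-0.07865998 25.65821599 -0.07047994]
-0.019 [-18.99579721  -1.16017321  -1.15436214] [-2.78274230e-02 -7.07697419e-02  4.39085430e+01] [-0.07963126 25.97503662 -0.07135021]
[ 0.70367678 -0.02200329  0.0291525 ]
[ 0.74459552 -0.01025821  0.01180094]
[ 7.21279812e-01  1.00196704e-01 -6.15326230e-04]
```

Run:
```python
from h import *
row((0.7028,-0.0234,0.065),down(-76.4))
```

```text
row [165.7, 7.7, -11.5] [0.0012, -0.0006, 0.0031] ang 0.2 dist 166.3
```

>>> apply_moves(rows=[[[0, 7.7, -11.5, 0.001, 0, 0.003, 0.3], [30, 7.7, -11.5, 0.001, 0, 0.003, 0.3], [70, 7.7, -11.5, 0.001, 0, 0.003, 0.3], [105, 7.7, -11.5, 0.001, 0, 0.003, 0.3], [135, 7.7, -11.5, 0.001, 0, 0.003, 0.3], [155, 7.7, -11.5, 0.001, 0, 0.003, 0.3], [165, 7.7, -11.5, 0.001, 0, 0.003, 0.3], [165, 7.7, -11.5, 0.001, 0, 0.003, 0.3], [165, 7.7, -11.5, 0.001, 0, 0.003, 0.3]]])

```text
time: 9.8
ee_pos: [0.7034, -0.0231, 0.0672]
tcp_rot: [171.1, 89.9, 4.8]
wrist_force: [-0.1, -0.5, -1.5]
opening: 0.0354
```

Run:
```python
from h import *
p,R0,o=tool(); print(p,o["q"],o["time"],o["opening"],o["wrist_force"]); print("jawyaw",np.degrees(np.arctan2(R0[1,1],R0[0,1])))
w=cams.camera("wrist"); save(w,"w6",None,1.4)
s=cams.camera("side"); save(s,"s6",(190,150,330,250),5.5)
row((0.7028,-0.0234,0.047),down(-76.4))
```

```text
[ 0.7033653  -0.02309234  0.06716347] [-1.88647923e+00  2.60284992e+01  1.75230511e+01  8.13659848e+01
  1.49745078e-02  1.64475956e+02] 9.8 0.03539162011043706 [-0.11856755 -0.47091977 -1.46269443]
jawyaw -76.36244066922157
row [20.7, -0.1, 1.0] [0.0004, -0.0032, -0.0006] ang 0.2 dist 20.7
```

View pics/w6.png

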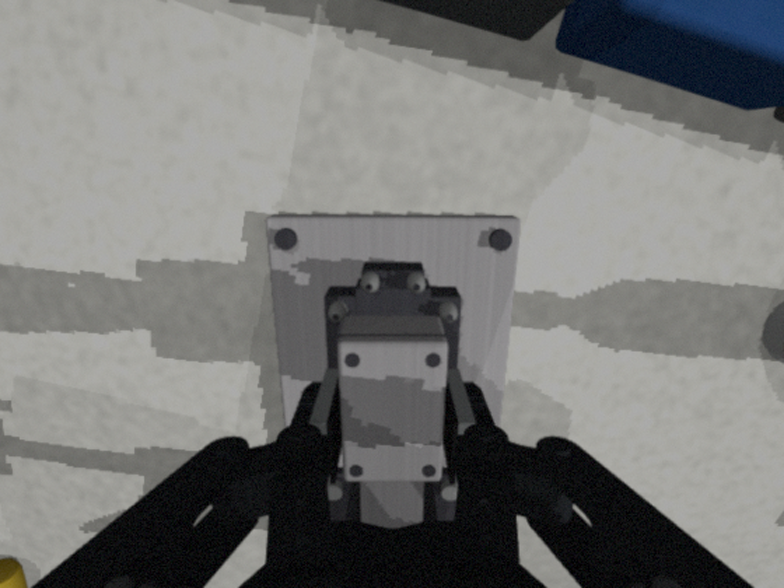

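View pics/s6.png

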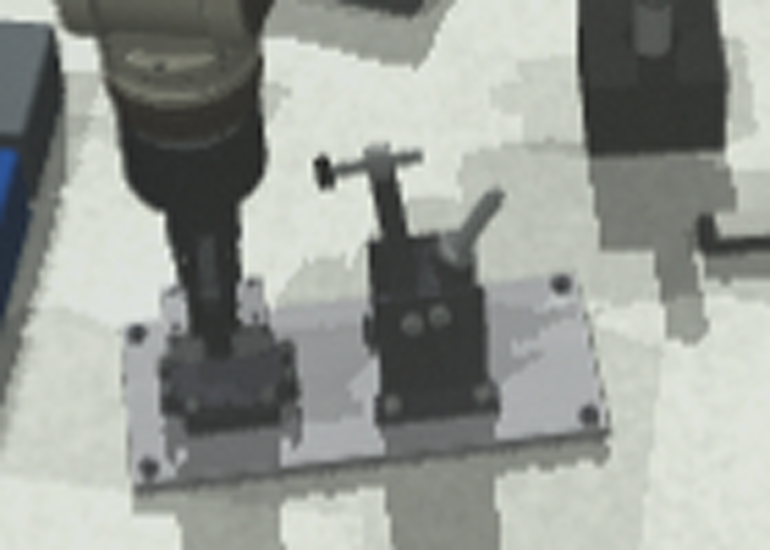

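>>> apply_moves(rows=[[[5, 0, 0.5, 0, -0.003, 0, 0.3], [11, 0, 0.5, 0, -0.003, 0, 0.3], [16, 0, 0.5, 0, -0.003, 0, 0.3], [20, 0, 0.5, 0, -0.003, 0, 0.3], [23, 0, 0.5, 0, -0.003, 0, 0.3], [25, 0, 0.5, 0, -0.003, 0, 0.3], [25, 0, 0.5, 0, -0.003, 0, 0.3]]])

```text
time: 10.6
ee_pos: [0.7031, -0.0234, 0.0423]
tcp_rot: [51.7, 90.0, -114.6]
wrist_force: [0.3, 0.0, -0.5]
opening: 0.0351
```

Run:
```python
from h import *
p,R0,o=tool(); print(p,o["time"],o["opening"],o["wrist_force"])
w=cams.camera("wrist"); save(w,"w7",(210,170,350,370),3)
```

```text
[ 0.70309192 -0.02337832  0.04225185] 10.6 0.03505995044725085 [ 0.28792553  0.03989448 -0.52095438]
```

View pics/w7.png

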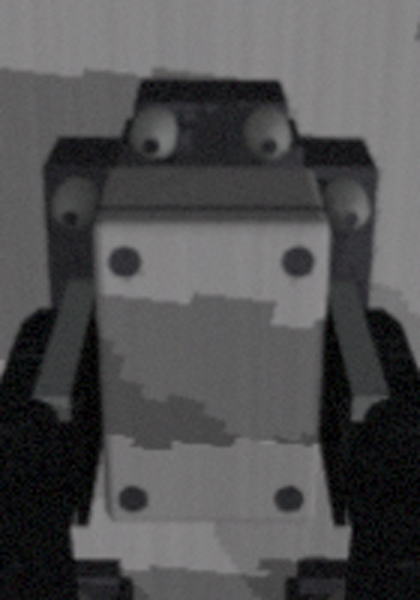

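>>> apply_moves(rows=[[[2, 0, 0.2, 0, 0, 0, 0.3], [4, 0, 0.2, 0, 0, 0, 0.3], [6, 0, 0.2, 0, 0, 0, 0.3], [6, 0, 0.2, 0, 0, 0, 0.3]]])

```text
time: 11.05
ee_pos: [0.7031, -0.0234, 0.0365]
tcp_rot: [101.8, 90.0, -64.5]
wrist_force: [0.2, 0.2, 0.0]
opening: 0.0352
```

Run:
```python
from h import *
p,R0,o=tool(); print(p,o["time"],o["opening"],o["wrist_force"],o["torque"])
w=cams.camera("wrist"); save(w,"w8",(210,170,350,370),3)
```

```text
[ 0.70306796 -0.02344062  0.0365444 ] 11.05 0.03521173632632497 [0.21422292 0.19889684 0.00840495] [-0.01795133 -0.03877918 -0.0699932 ]
```

View pics/w8.png

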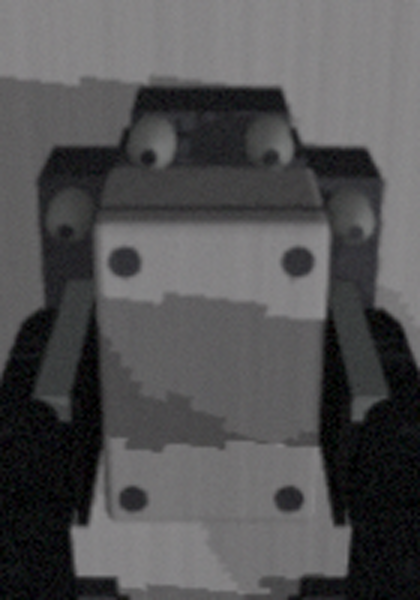

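>>> apply_moves(rows=[[[1, 0, 0, 0, 0, 0, 0.3], [2, 0, 0, 0, 0, 0, 0.3], [2, 0, 0, 0, 0, 0, 0.3]]])

```text
time: 11.4
ee_pos: [0.7031, -0.0234, 0.0363]
tcp_rot: [141.6, 89.9, -24.8]
wrist_force: [-5.0, -0.1, 10.3]
opening: 0.0349
```

>>> apply_moves(rows=[[[0, 0, 0, 0, 0, 0, 0.42], [0, 0, 0, 0, 0, 0, 0.45], [0, 0, 0, 0, 0, 0, 0.55], [0, 0, 0, 0, 0, 0, 0.55], [0, 0, 0, 0, 0, 0, 0.55]]])

```text
time: 11.9
ee_pos: [0.7031, -0.0234, 0.0361]
tcp_rot: [137.4, 89.9, -28.9]
wrist_force: [0.2, 1.0, -0.2]
opening: 0.047
```

Run:
```python
from h import *
p,R0,o=tool(); print(p,o["time"],o["opening"],o["wrist_force"],o["torque"])
w=cams.camera("wrist"); save(w,"w9",(210,170,350,370),3); W=cloud(w)
T=(W-p)@R0; m=(abs(T[...,1])<0.014)&(abs(T[...,2])<0.025)&(T[...,0]<0)&(T[...,0]>-0.03); q=W[m]
A=np.c_[q[:,:2]-q[:,:2].mean(0),np.ones(len(q))]; print(np.linalg.lstsq(A,q[:,2],rcond=None)[0],q[:,2].mean())
```

```text
[ 0.70305703 -0.02343659  0.03611145] 11.9 0.04700139015920168 [ 0.20129791  0.95304659 -0.20234192] [ 0.04603022 -0.03066728 -0.02279027]
[-0.00203793 -0.00139873  0.05529166] 0.055291657505893314
```

View pics/w9.png

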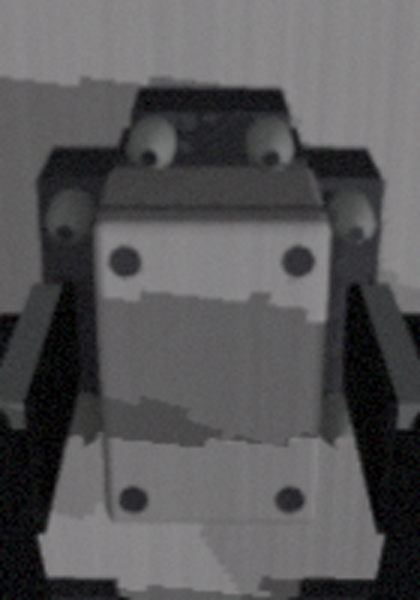

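>>> apply_moves(rows=[[[-20, 0, 0, 0, 0, 0, 0.6], [-60, 0, 0, 0, 0, 0, 0.6], [-110, 0, 0, 0, 0, 0, 0.8], [-160, 0, 0, 0, 0, 0, 0.8], [-210, 0, 0, 0, 0, 0, 1], [-250, 0, 0, 0, 0, 0, 1], [-250, 0, 0, 0, 0, 0, 1]]])

```text
time: 12.65
ee_pos: [0.7039, -0.0233, 0.2939]
tcp_rot: [161.8, 89.3, -4.6]
wrist_force: [0.1, -0.4, -0.1]
opening: 0.0853
```

Run:
```python
from h import *
p,R0,o=tool(); print(p,o["q"],o["time"],o["opening"],o["wrist_force"])
t=cams.camera("side"); save(t,"s10",(190,130,350,250),4.8)
row((0.55,-0.06,0.28),down(13.6))
```

```text
[ 0.70391229 -0.02329738  0.29385726] [-1.88202907e+00  3.18385524e+01  5.12215638e+01  1.08679734e+02
 -3.36007339e-02  1.64490458e+02] 12.65 0.08526065619714869 [ 0.07841542 -0.41230689 -0.12666089]
row [8.8, -0.6, 158.2] [-1.5704, -0.0037, -0.0078] ang 90.0 dist 158.5
```

View pics/s10.png

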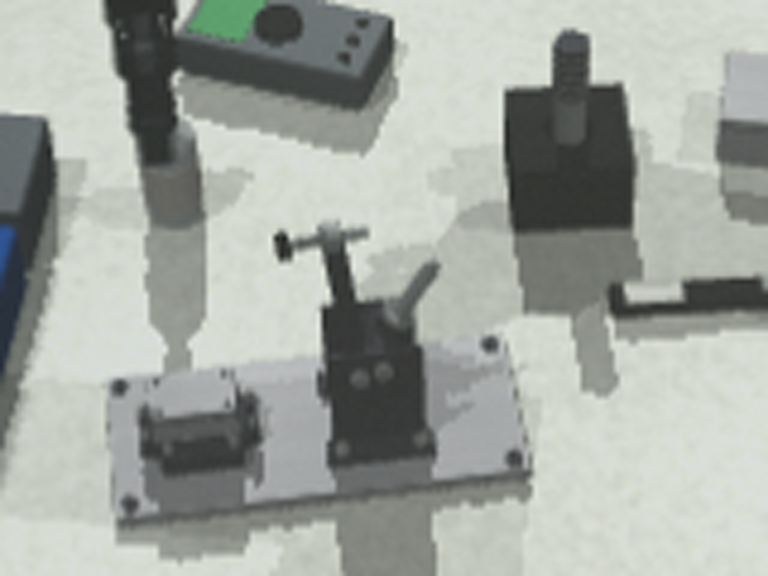

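>>> apply_moves(rows=[[[8, 0, 30, -0.15, 0, 0, 1], [8, 0, 60, -0.3, 0, 0, 1], [8, 0, 90, -0.45, 0, 0, 1], [8, 0, 120, -0.6, 0, 0, 1], [8, 0, 158, -0.75, 0, 0, 1], [8, 0, 158, -0.9, 0, 0, 1], [8, 0, 158, -1.05, 0, 0, 1], [8, 0, 158, -1.2, 0, 0, 1], [8, 0, 158, -1.35, 0, 0, 1], [8, 0, 158, -1.57, 0, 0, 1], [8, 0, 158, -1.57, 0, 0, 1], [8, 0, 158, -1.57, 0, 0, 1], [8, 0, 158, -1.57, 0, 0, 1]]])

```text
time: 14.0
ee_pos: [0.55, -0.0605, 0.2797]
tcp_rot: [70.5, 89.6, -6.1]
wrist_force: [1.1, 0.8, 0.4]
opening: 0.0855
```

Run:
```python
from h import *
p,R0,o=tool(); print(p,o["q"],o["time"]); print("jawyaw",np.degrees(np.arctan2(R0[1,1],R0[0,1])))
w=cams.camera("wrist"); save(w,"w11",None,1.4); np.save("w11.npy",w,allow_pickle=True)
for l in ["stub_tip","stub_collar"]: print(l,[(np.round(d["at"],4).tolist(),round(d["confidence"],2)) for d in cams.find_in(l,w)][:3])
```

```text
[ 0.55004709 -0.06049201  0.27968073] [-6.27659645e+00  6.49477882e+00  1.71688315e+01  1.00312604e+02
  1.26861367e-03  7.02790967e+01] 14.0
jawyaw 13.444669939405776
stub_tip [([0.573, -0.0483, 0.1096], 0.73)]
stub_collar [([0.573, -0.0513, 0.1064], 0.59)]
```

View pics/w11.png

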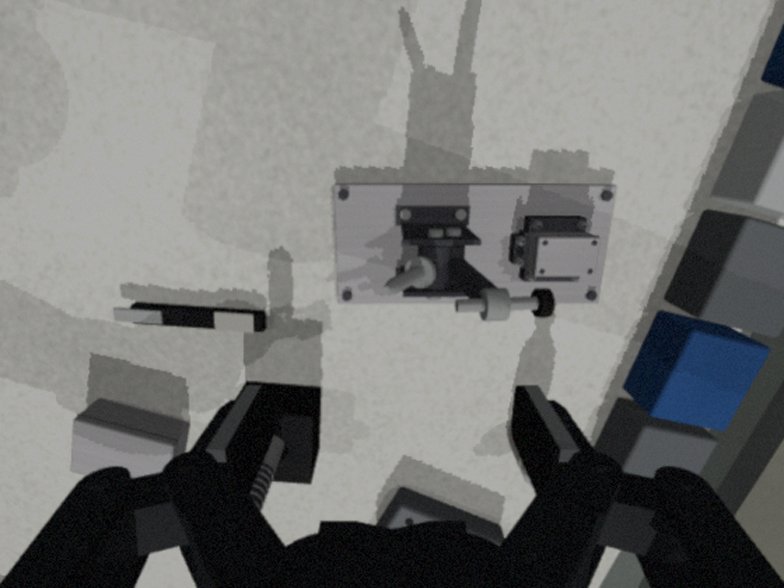

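```bash
cat >> h.py <<'E'
YAW=np.radians(13.6); JX=np.array([np.cos(YAW),np.sin(YAW),0]); JY=np.array([-np.sin(YAW),np.cos(YAW),0]); Z=np.array([0,0,1.])
def stubax(lev): l=-0.5+lev; return np.sin(l)*JX+np.cos(l)*Z
def outline(p,c,axis,r,a,b):  # cylinder silhouettes from a to b along axis
    P0=c+axis*a;P1=c+axis*b
    v=np.array(p["eye"])-(P0+P1)/2; n=np.cross(axis,v); n/=np.linalg.norm(n)
    return proj(p,np.array([P0+n*r,P1+n*r,P1-n*r,P0-n*r]))
E
python3 - <<'E'
from h import *
w=np.load("w11.npy",allow_pickle=True).item(); px=w["pixels"]
H=np.array([0.5871,-0.0507,0.085]); ax=stubax(0)
x0,y0,x1,y1=255,165,355,225; s=7.5
im=cv2.resize(px[y0:y1,x0:x1,::-1],None,fx=s,fy=s,interpolation=cv2.INTER_CUBIC); im=cv2.convertScaleAbs(im,alpha=1.5)
for r,a,b,c in ((0.0055,0.03,0.08,(0,0,255)),(0.012,0.02,0.03,(0,255,0))):
    uv=outline(w,H,ax,r,a,b); cv2.polylines(im,[np.int32((uv-[x0,y0]+0.5)*s)],True,c,1)
cv2.imwrite("pics/w11s.png",im)
W=cloud(w); m=np.zeros(W.shape[:2],bool); m[190:212,270:300]=1; q=W[m&(W[...,2]>0.105)&(W[...,2]<0.2)]; print(len(q)); print((q[::6]*1000).round(0).tolist())
E
```

```text
303
[[560.0, -52.0, 106.0], [566.0, -49.0, 113.0], [564.0, -52.0, 107.0], [569.0, -48.0, 118.0], [563.0, -49.0, 122.0], [559.0, -50.0, 126.0], [565.0, -49.0, 124.0], [558.0, -50.0, 132.0], [564.0, -50.0, 127.0], [555.0, -52.0, 132.0], [561.0, -51.0, 131.0], [571.0, -52.0, 119.0], [558.0, -51.0, 137.0], [565.0, -51.0, 130.0], [551.0, -52.0, 141.0], [557.0, -52.0, 139.0], [564.0, -52.0, 132.0], [571.0, -53.0, 121.0], [554.0, -52.0, 143.0], [560.0, -52.0, 137.0], [567.0, -53.0, 128.0], [550.0, -53.0, 146.0], [555.0, -53.0, 144.0], [562.0, -53.0, 137.0], [569.0, -55.0, 125.0], [550.0, -53.0, 149.0], [555.0, -53.0, 145.0], [562.0, -54.0, 137.0], [569.0, -56.0, 124.0], [550.0, -54.0, 149.0], [556.0, -54.0, 147.0], [562.0, -55.0, 137.0], [571.0, -61.0, 110.0], [549.0, -55.0, 152.0], [555.0, -54.0, 149.0], [561.0, -56.0, 139.0], [571.0, -62.0, 110.0], [547.0, -55.0, 154.0], [553.0, -55.0, 150.0], [559.0, -56.0, 143.0], [570.0, -64.0, 108.0], [548.0, -56.0, 155.0], [554.0, -56.0, 149.0], [561.0, -58.0, 140.0], [574.0, -64.0, 110.0], [553.0, -57.0, 150.0], [560.0, -59.0, 140.0], [554.0, -58.0, 150.0], [550.0, -59.0, 154.0], [556.0, -59.0, 149.0], [553.0, -60.0, 150.0]]
```

View pics/w11s.png

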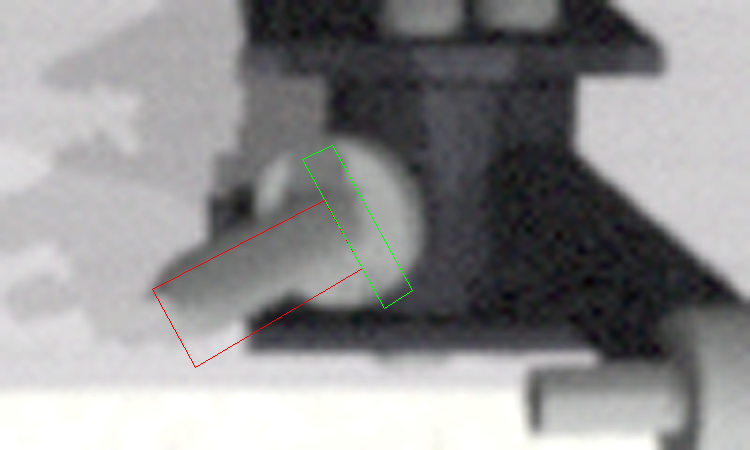

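Run:
```python
from h import *
w=np.load("w11.npy",allow_pickle=True).item(); px=w["pixels"]
x0,y0,x1,y1=355,145,445,225; s=8
im=cv2.resize(px[y0:y1,x0:x1,::-1],None,fx=s,fy=s,interpolation=cv2.INTER_CUBIC)
cv2.imwrite("pics/w11h.png",im)
# orientation 1 from w9
w5=np.load("w5.npy",allow_pickle=True).item()
p5=np.array([0.68984024,-0.01910113,0.23071202]); R5=down(-76.3285)
# true R5 approx
e=R5.T@(np.array(w5["eye"])-p5); print("eye in tool",e)
A=R5.T@att(w5); print(A.round(4))
p9=np.array([0.70306,-0.02344,0.03611]); R9=down(-76.4)
d=dict(w5); d["eye"]=p9+R9@e; d["attitude"]=R9@A
uv=np.array([(125,261),(299,261),(133,499),(289,499)])/3+[210,170]-0.5+1/6
P=ray(d,uv,0.0553); print((P*1000).round(1),P.mean(0)*1000)
```

```text
eye in tool [-0.14200316 -0.00068807 -0.08441762]
[[ 3.600e-03  3.226e-01 -9.465e-01]
 [ 1.000e+00 -2.000e-03  3.100e-03]
 [-9.000e-04 -9.465e-01 -3.226e-01]]
[[722.3  -4.4  55.3]
 [728.5 -29.8  55.3]
 [679.5 -14.8  55.3]
 [685.7 -40.   55.3]] [703.97567576 -22.25390128  55.3       ]
```

View pics/w11h.png

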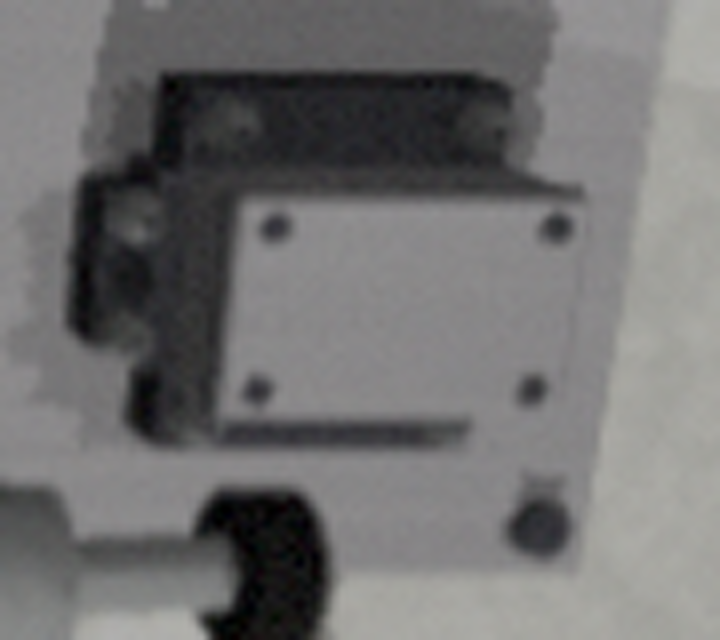

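Run:
```python
from h import *
w=np.load("w11.npy",allow_pickle=True).item()
uv=np.array([(276,227),(556,228),(258,389),(531,390)])/8+[355,145]-0.5+1/16
for z in (0.0553,0.056): P=ray(w,uv,z)*1000; print(P.round(1),P.mean(0), np.degrees(np.arctan2(*(P[1]-P[0]+P[3]-P[2])[[1,0]])))
```

```text
[[679.8 -14.3  55.3]
 [722.4  -4.1  55.3]
 [685.9 -39.3  55.3]
 [728.4 -29.2  55.3]] [704.10192918 -21.69925272  55.3       ] 13.40913120388947
[[679.5 -14.2  56. ]
 [722.   -4.   56. ]
 [685.6 -39.1  56. ]
 [728.  -29.1  56. ]] [703.77030595 -21.61563213  56.        ] 13.409131203889473
```

Run:
```python
from h import *
w=np.load("w11.npy",allow_pickle=True).item(); px=w["pixels"]
H=np.array([0.5872,-0.0490,0.085]); ax=stubax(0)
x0,y0,x1,y1=265,175,325,215; s=12
im=cv2.resize(px[y0:y1,x0:x1,::-1],None,fx=s,fy=s,interpolation=cv2.INTER_CUBIC); im=cv2.convertScaleAbs(im,alpha=1.5)
for r,a,b,c in ((0.0055,0.03,0.07,(0,0,255)),(0.003,0.078,0.080,(255,0,0))):
    uv=outline(w,H,ax,r,a,b); cv2.polylines(im,[np.int32((uv-[x0,y0]+0.5)*s)],True,c,1)
# collar top circle
th=np.linspace(0,2*np.pi,40); u=np.cross(ax,JY)
C=H+ax*0.03+0.012*(np.cos(th)[:,None]*JY+np.sin(th)[:,None]*u)
cv2.polylines(im,[np.int32((proj(w,C)-[x0,y0]+0.5)*s)],True,(0,255,0),1)
cv2.imwrite("pics/w11t.png",im)
```

```text
(no output)
```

View pics/w11t.png

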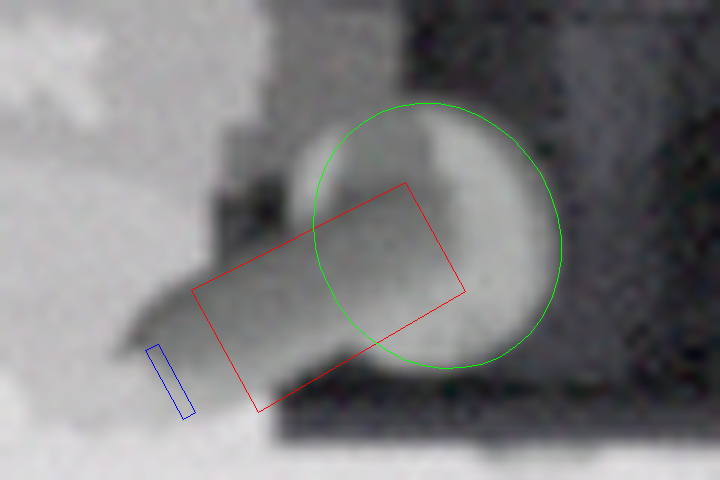

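```bash
sed -i 's/YAW=np.radians(13.6)/YAW=np.radians(13.4)/' h.py; echo 'H=np.array([0.5860,-0.0494,0.085])' >> h.py
python3 - <<'E'
from h import *
row((0.475,-0.28,0.25),down(-10))
E
```

```text
row [29.9, -124.6, 195.8] [0.4102, 0.001, -0.0072] ang 23.5 dist 234.0
```

>>> apply_moves(rows=[[[0, -25, 40, 0.14, 0, 0, 1], [0, -50, 80, 0.28, 0, 0, 1], [0, -75, 120, 0.41, 0, 0, 1], [10, -100, 160, 0.41, 0, -0.007, 1], [20, -124, 196, 0.41, 0, -0.007, 1], [30, -124, 196, 0.41, 0, -0.007, 1], [30, -124, 196, 0.41, 0, -0.007, 1], [30, -124, 196, 0.41, 0, -0.007, 1]]])

```text
time: 14.95
ee_pos: [0.4758, -0.2794, 0.2501]
tcp_rot: [29.6, 90.0, -70.3]
wrist_force: [0.0, -0.5, 1.1]
opening: 0.0854
```

Run:
```python
from h import *
p,R0,o=tool(); print(p,o["q"],o["time"]); print("jawyaw",np.degrees(np.arctan2(R0[1,1],R0[0,1])))
w=cams.camera("wrist"); save(w,"w12",None,1.4); np.save("w12.npy",w,allow_pickle=True); W=cloud(w)
for a,b in ((0.13,0.16),(0.1,0.13),(0.07,0.1)):
    m=sel(W,(0.475,-0.28),0.03,a,b); q=W[m]; print(a,m.sum(),rect(q[:,:2]),np.median(q,0),q.max(0))
m=sel(W,(0.475,-0.28),0.075,0.052,0.066); q=W[m]; print("stand",rect(q[:,:2]),np.median(q,0))
for l in ["bar_mid","stand_well"]: print(l,[(np.round(d["at"],4).tolist(),round(d["confidence"],2)) for d in cams.find_in(l,w)][:3])
```

```text
[ 0.47583706 -0.27937445  0.25012201] [-3.04051101e+01  5.66722238e+00  1.29275417e+01  9.72302010e+01
 -2.52199664e-02  6.95820349e+01] 14.95
jawyaw -9.987145895347695
0.13 656 (array([ 476.4, -281.7]), array([24.9, 24.5]), -59.0) [ 0.476563   -0.28048773  0.13887296] [ 0.48906184 -0.26922518  0.14099872]
0.1 212 (array([ 477.7, -274.6]), array([25.1, 10.8]), -10.2) [ 0.47830254 -0.27128975  0.11622581] [ 0.4890718  -0.26876063  0.12946571]
0.07 117 (array([ 477. , -274.4]), array([24.2, 10.3]), -2.5) [ 0.47825787 -0.27165762  0.08287323] [ 0.48883614 -0.26920996  0.09997187]
stand (array([ 476.1, -282.5]), array([85.2, 84.6]), 8.5) [ 0.48088845 -0.27196841  0.05911059]
bar_mid [([0.4738, -0.2787, 0.1425], 0.73)]
stand_well [([0.4821, -0.2677, 0.0572], 0.78)]
```

View pics/w12.png

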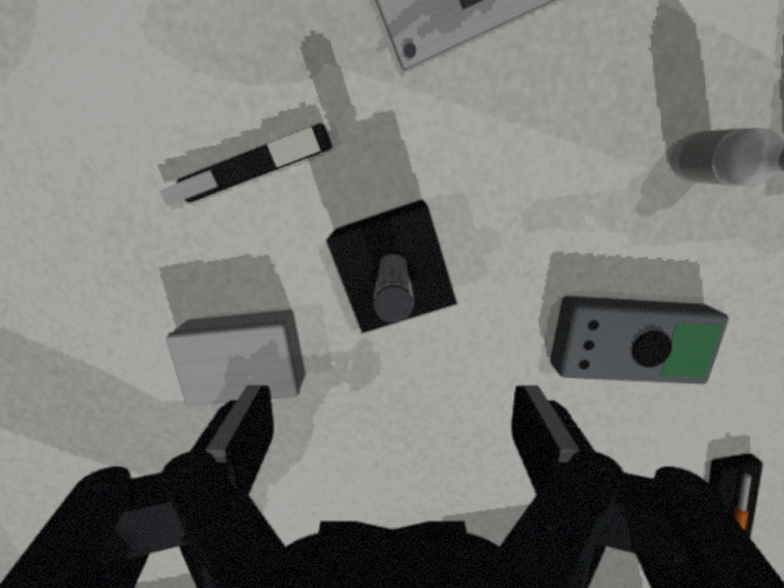

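Run:
```python
from h import *
row((0.4773,-0.2819,0.099),down(-10))
```

```text
row [151.7, 1.2, 2.4] [0.0017, 0.0012, -0.0015] ang 0.1 dist 151.7
```

>>> apply_moves(rows=[[[10, 1.2, 2.4, 0, 0.001, 0, 0.7], [45, 1.2, 2.4, 0, 0.001, 0, 0.7], [85, 1.2, 2.4, 0, 0.001, 0, 0.7], [120, 1.2, 2.4, 0, 0.001, 0, 0.7], [140, 1.2, 2.4, 0, 0.001, 0, 0.7], [152, 1.2, 2.4, 0, 0.001, 0, 0.7], [152, 1.2, 2.4, 0, 0.001, 0, 0.7], [152, 1.2, 2.4, 0, 0.001, 0, 0.15], [152, 1.2, 2.4, 0, 0.001, 0, 0.15], [152, 1.2, 2.4, 0, 0.001, 0, 0.15], [152, 1.2, 2.4, 0, 0.001, 0, 0.15], [152, 1.2, 2.4, 0, 0.001, 0, 0.15], [152, 1.2, 2.4, 0, 0.001, 0, 0.15]]], newtons=90)

```text
time: 16.4
ee_pos: [0.4777, -0.2823, 0.1004]
tcp_rot: [72.7, 89.8, -27.2]
wrist_force: [-2.2, 0.7, 6.5]
opening: 0.0232
```

Run:
```python
from h import *
p,R0,o=tool(); print(p,o["q"],o["time"],o["opening"],o["wrist_force"],o["torque"]); print("jawyaw",np.degrees(np.arctan2(R0[1,1],R0[0,1])))
w=cams.camera("wrist"); save(w,"w13")
```

```text
[ 0.477745   -0.28225234  0.10036171] [-3.05808577e+01  4.86104423e+00 -4.51812748e+00  8.04143867e+01
  1.20931386e-02  6.93233854e+01] 16.4 0.023213999808911135 [-2.22797373  0.72612921  6.47356699] [0.19252118 0.480043   0.0174989 ]
jawyaw -9.904115261920156
```

View pics/w13.png

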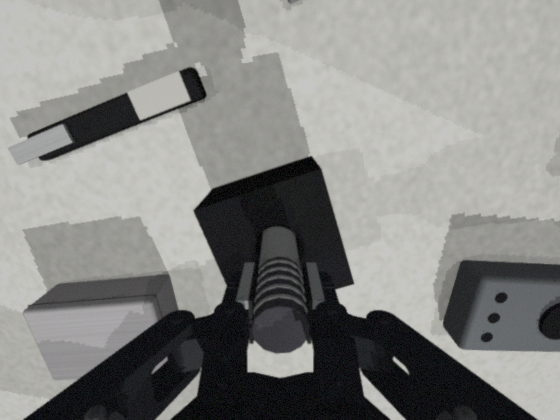

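>>> apply_moves(rows=[[[-15, 0, 0, 0, 0, 0, 0.15], [-40, 0, 0, 0, 0, 0, 0.15], [-75, 0, 0, 0, 0, 0, 0.15], [-120, 0, 0, 0, 0, 0, 0.15], [-160, 0, 0, 0, 0, 0, 0.15], [-200, 0, 0, 0, 0, 0, 0.15], [-200, 0, 0, 0, 0, 0, 0.15], [-200, 0, 0, 0, 0, 0, 0.15]]])

```text
time: 17.25
ee_pos: [0.4775, -0.2821, 0.3017]
tcp_rot: [71.5, 89.7, -28.4]
wrist_force: [0.4, -0.5, -2.8]
opening: 0.0232
```

```bash
cat >> h.py <<'E'
def tilt(lev):
    ax=stubax(lev); l=-0.5+lev; y=np.cos(l)*JX-np.sin(l)*Z; x=-ax; return np.stack([x,y,np.cross(x,y)],1)
def barfit(w,p,R0):
    W=cloud(w); T=(W-p)@R0
    m=(abs(T[...,1])<0.016)&(abs(T[...,2])<0.02)&(T[...,0]>-0.045)&(T[...,0]<0.1)
    return T,m
E
python3 - <<'E'
from h import *
p,R0,o=tool(); print(p,o["q"],o["time"],o["opening"],o["wrist_force"],o["torque"])
w=cams.camera("wrist"); save(w,"w14",(180,120,380,420),2); np.save("w14.npy",w,allow_pickle=True)
s=cams.camera("side"); save(s,"s14",(260,60,380,180),5)
T,m=barfit(w,p,R0)
for a in np.arange(-0.045,0.1,0.01):
    q=T[m&(T[...,0]>=a)&(T[...,0]<a+0.01)]
    if len(q)>4: print(round(a,3),len(q),(q.min(0)*1000).round(1),(q.max(0)*1000).round(1),(np.median(q,0)*1000).round(1))
row(H+stubax(0)*(0.11+0.0904),tilt(0))
print(tilt(0))
E
```

```text
[ 0.47745359 -0.28214973  0.3017363 ] [-3.05877444e+01  7.58505680e+00  2.08992208e+01  1.02967719e+02
  1.34487433e-02  6.93199489e+01] 17.25 0.023245741660198417 [ 0.39367501 -0.51262296 -2.8011629 ] [ 0.0021828  -0.05308183  0.00648314]
-0.045 3181 [-45.  -16.  -14.4] [-35.   15.9  12.9] [-38.7   0.7  -2.4]
-0.035 1048 [-35.  -16.  -13.6] [-25.   16.    9.6] [-30.9  -0.1 -11. ]
-0.025 877 [-25.  -15.9 -13.6] [-15.   15.9  -2.9] [-19.6  -0.2 -11.1]
-0.015 602 [-15.  -15.9 -13.6] [-5. 16. -3.] [ -9.8  -0.2 -11.3]
-0.005 427 [ -5.  -15.5 -13.3] [ 4.8 16.  -3.2] [ -1.2   0.2 -10.7]
0.005 269 [  5.1 -11.8 -11.7] [15.  11.8 -0.3] [ 10.8  -0.4 -10.1]
0.015 258 [ 15.1 -11.8 -11.8] [25.  12.   1.1] [ 19.9  -0.4 -10.1]
0.025 220 [ 25.1 -12.  -12. ] [35.  11.6 -0.1] [ 29.8  -0.5 -10.1]
0.035 200 [ 35. -12. -12.] [44.9 11.6  0.2] [ 39.9   0.1 -10. ]
0.045 164 [ 45.1 -12.3 -11.9] [55.  11.2 -0.1] [ 49.8  -1.3 -10.1]
0.055 154 [ 55.  -12.4 -11.9] [64.8 11.5  0.5] [ 59.6  -0.7 -10. ]
0.065 127 [ 65.1 -12.3 -11.9] [75.  11.4  0.9] [ 69.9  -0.7 -10.2]
0.075 116 [ 75.  -12.6 -11.7] [85.  11.  -0.4] [ 80.   -0.8 -10.2]
0.085 58 [ 85.2 -12.1 -12. ] [91.2 10.5 -2.2] [ 88.3  -0.1 -10. ]
row [38.3, -20.8, -209.7] [-0.398, 0.1026, 0.4911] ang 36.7 dist 214.2
[[ 4.66373599e-01  8.53691147e-01  2.31747903e-01]
 [ 1.11105863e-01  2.03377919e-01 -9.72775878e-01]
 [-8.77582562e-01  4.79425539e-01  1.38777878e-17]]
```

View pics/w14.png

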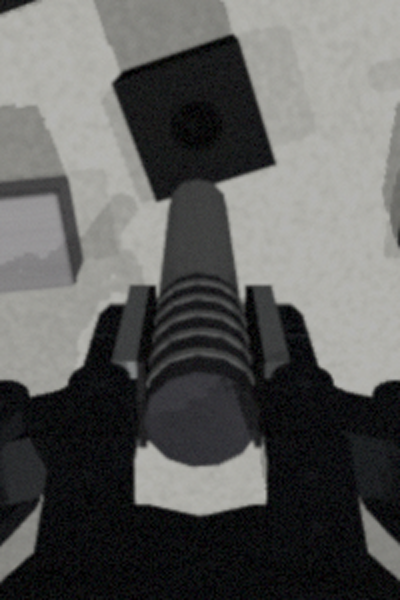

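View pics/s14.png

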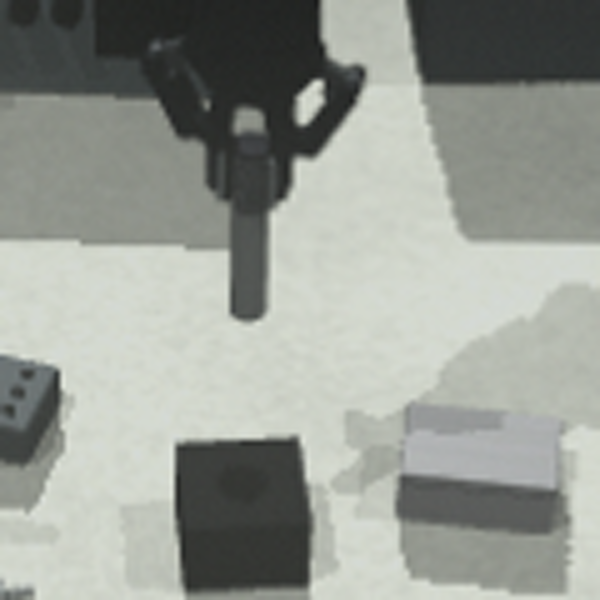

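```bash
cat >> h.py <<'E'
FT=np.array([0.091,-0.0007,0.0001])  # foot in tool (camera measured)
def tcp_for(lev,d,tl=None):  # foot at distance d from hinge along stub axis
    Rt=tilt(lev if tl is None else tl); return H+stubax(lev)*d-Rt@FT, Rt
E
python3 - <<'E'
from h import *
p,Rt=tcp_for(0,0.12); print(p); row(p,Rt)
w=np.load("w14.npy",allow_pickle=True).item(); print(ray(w,[(278.5,183)],0.059))
E
```

```text
[ 0.48816958 -0.0726037   0.27050552]
row [28.7, -24.9, -208.0] [-0.398, 0.1026, 0.4911] ang 36.7 dist 211.5
[[ 0.47740528 -0.28387341  0.059     ]]
```

>>> apply_moves(rows=[[[0, -5, -40, 0, 0, 0, 0.15], [0, -10, -80, -0.08, 0.02, 0.1, 0.15], [8, -15, -120, -0.16, 0.04, 0.2, 0.15], [18, -20, -160, -0.24, 0.06, 0.3, 0.15], [28.7, -24.9, -190, -0.32, 0.08, 0.4, 0.15], [28.7, -24.9, -208, -0.398, 0.1026, 0.491, 0.15], [28.7, -24.9, -208, -0.398, 0.1026, 0.491, 0.15], [28.7, -24.9, -208, -0.398, 0.1026, 0.491, 0.15], [28.7, -24.9, -208, -0.398, 0.1026, 0.491, 0.15]]])

```text
time: 18.25
ee_pos: [0.4885, -0.0735, 0.2705]
tcp_rot: [90.0, 61.5, 13.3]
wrist_force: [0.5, 0.4, -2.9]
opening: 0.0231
```

Run:
```python
from h import *
p,R0,o=tool(); print(p,o["q"],o["time"],o["opening"],o["wrist_force"],o["torque"])
print("err tool",(R0@FT+p-(H+stubax(0)*0.12))*1000, "ang",R.from_matrix(R0.T@tilt(0)).as_rotvec())
w=cams.camera("wrist"); save(w,"w15",None,1.4); np.save("w15.npy",w,allow_pickle=True)
s=cams.camera("side"); save(s,"s15",(200,120,340,240),5)
np.save("s15.npy",s,allow_pickle=True)
t=cams.camera("top"); save(t,"t15",(260,140,380,260),5)
```

```text
[ 0.48848993 -0.07345173  0.27049436] [-16.39863091 -27.87607225 -18.50915479  74.10218584  13.6890589
  63.41211131] 18.25 0.02307284534842034 [ 0.50940742  0.39986862 -2.90694299] [-0.15388249  0.61618354  0.03620105]
err tool [ 0.15952589 -0.95161779 -0.10758236] ang [-0.00206617  0.00071597  0.00224523]
```

View pics/w15.png

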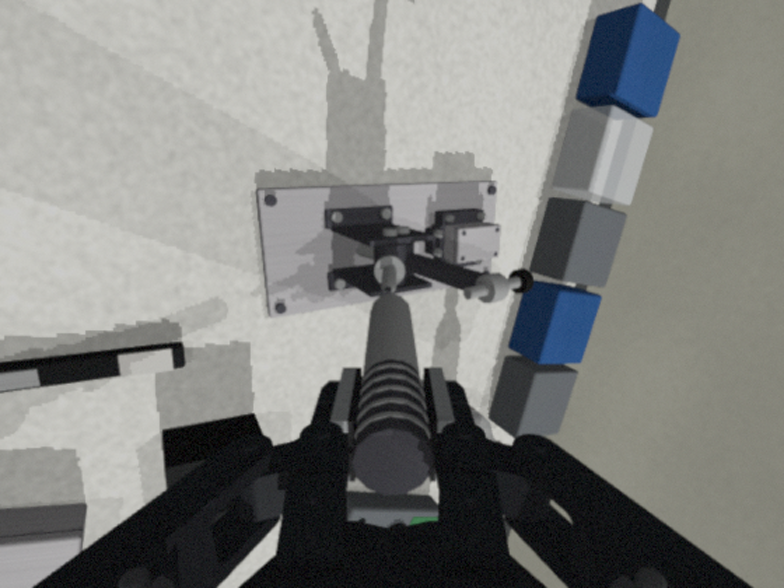

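View pics/s15.png

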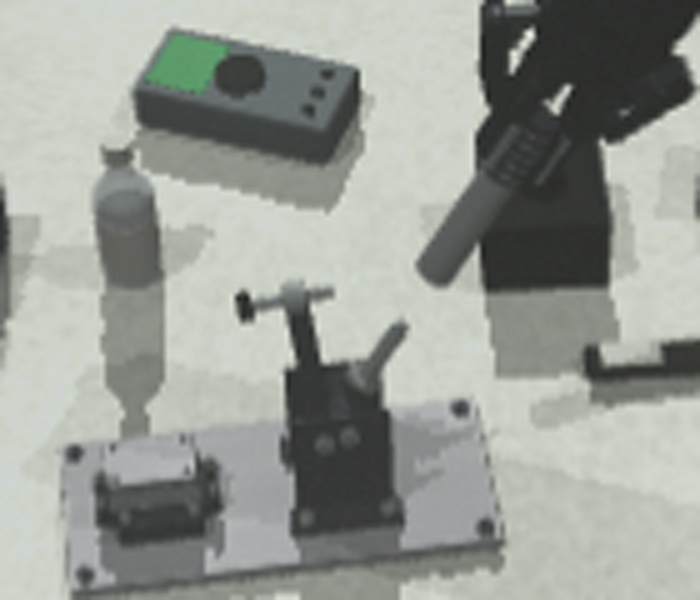

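View pics/t15.png

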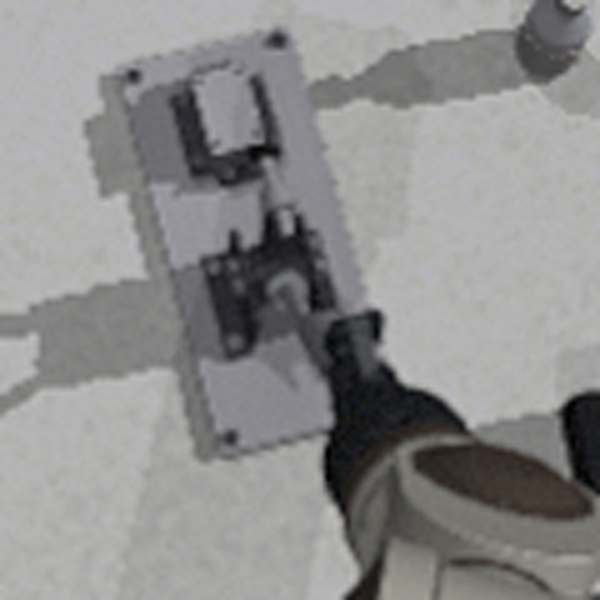

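Run:
```python
from h import *
p,R0,o=tool(); print(o["time"],p)
w=np.load("w15.npy",allow_pickle=True).item(); px=w["pixels"]; ax=stubax(0)
x0,y0,x1,y1=240,160,320,280; s=5
im=cv2.resize(px[y0:y1,x0:x1,::-1],None,fx=s,fy=s,interpolation=cv2.INTER_CUBIC); im=cv2.convertScaleAbs(im,alpha=1.5); im0=im.copy()
for r,a,b,c in ((0.0055,0.03,0.07,(0,0,255)),(0.003,0.078,0.080,(255,0,0))):
    uv=outline(w,H,ax,r,a,b); cv2.polylines(im,[np.int32((uv-[x0,y0]+0.5)*s)],True,c,1)
th=np.linspace(0,2*np.pi,40); u=np.cross(ax,JY)
C=H+ax*0.03+0.012*(np.cos(th)[:,None]*JY+np.sin(th)[:,None]*u)
cv2.polylines(im,[np.int32((proj(w,C)-[x0,y0]+0.5)*s)],True,(0,255,0),1)
uv=outline(w,p+R0@FT,-R0[:,0],0.012,0,0.07); cv2.polylines(im,[np.int32((uv-[x0,y0]+0.5)*s)],True,(0,255,255),1)
cv2.imwrite("pics/w15z.png",np.hstack([im0,im]))
s_=np.load("s15.npy",allow_pickle=True).item(); px=s_["pixels"]
x0,y0,x1,y1=255,140,325,210; s=8
im=cv2.resize(px[y0:y1,x0:x1,::-1],None,fx=s,fy=s,interpolation=cv2.INTER_CUBIC); w=s_
for c0,a_,r,a,b,c in ((H,ax,0.0055,0.03,0.08,(0,0,255)),(p+R0@FT,-R0[:,0],0.012,0,0.07,(0,255,255))):
    uv=outline(w,c0,a_,r,a,b); cv2.polylines(im,[np.int32((uv-[x0,y0]+0.5)*s)],True,c,1)
cv2.imwrite("pics/s15z.png",im)
```

```text
18.4 [ 0.48876312 -0.07333717  0.27038285]
```

View pics/w15z.png

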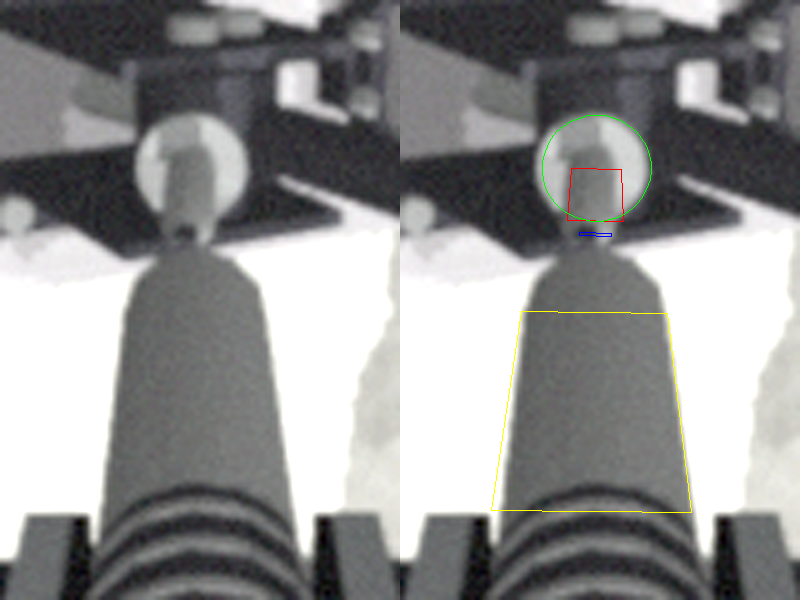

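View pics/s15z.png

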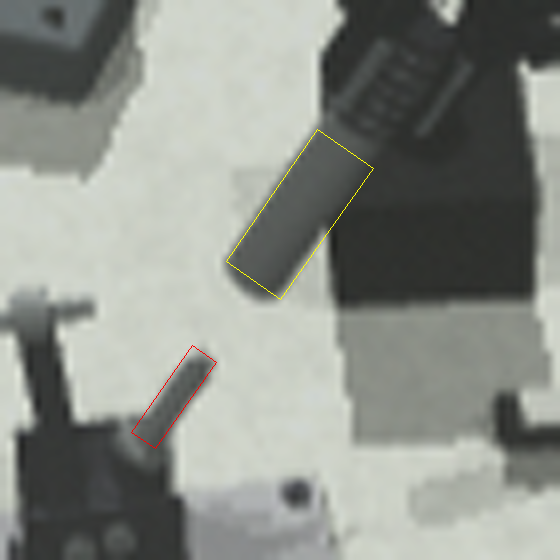

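```bash
sed -i 's/^H=.*/H=np.array([0.5852,-0.0496,0.085])/' h.py
python3 - <<'E'
from h import *
p,R0,o=tool(); print(p)
for d in (0.085,0.07,0.045,0.03): row(*tcp_for(0,d))
E
```

```text
[ 0.48876312 -0.07333717  0.27038285]
row [34.3, -1.0, -0.8] [-0.0014, 0.0001, 0.0018] ang 0.1 dist 34.3
row [49.3, -0.9, -0.8] [-0.0014, 0.0001, 0.0018] ang 0.1 dist 49.3
row [74.3, -0.9, -0.8] [-0.0014, 0.0001, 0.0018] ang 0.1 dist 74.3
row [89.3, -0.9, -0.9] [-0.0014, 0.0001, 0.0018] ang 0.1 dist 89.3
```

>>> apply_moves(rows=[[[8, -1, -0.8, -0.001, 0, 0.002, 0.15], [20, -1, -0.8, -0.001, 0, 0.002, 0.15], [30, -1, -0.8, -0.001, 0, 0.002, 0.15], [37, -1, -0.8, -0.001, 0, 0.002, 0.15], [44, -1, -0.8, -0.001, 0, 0.002, 0.15], [50, -1, -0.8, -0.001, 0, 0.002, 0.15], [50, -1, -0.8, -0.001, 0, 0.002, 0.15]]])

```text
time: 19.1
ee_pos: [0.5109, -0.067, 0.225]
tcp_rot: [90.1, 61.4, 13.5]
wrist_force: [0.3, 0.2, -2.1]
opening: 0.0232
```

Run:
```python
from h import *
p,R0,o=tool(); print(p,o["time"],o["opening"],o["wrist_force"],o["torque"])
w=cams.camera("wrist"); save(w,"w16",(220,160,340,300),4)
s=cams.camera("side"); save(s,"s16",(230,140,320,220),7)
row(*tcp_for(0,0.03))
```

```text
[ 0.51092732 -0.06703631  0.22501587] 19.1 0.023244259585481368 [ 0.28857795  0.16482049 -2.05682638] [-0.17245094  0.69242702  0.03365889]
row [39.4, -0.0, -0.1] [-0.0004, 0.0002, -0.0003] ang 0.0 dist 39.4
```

View pics/w16.png

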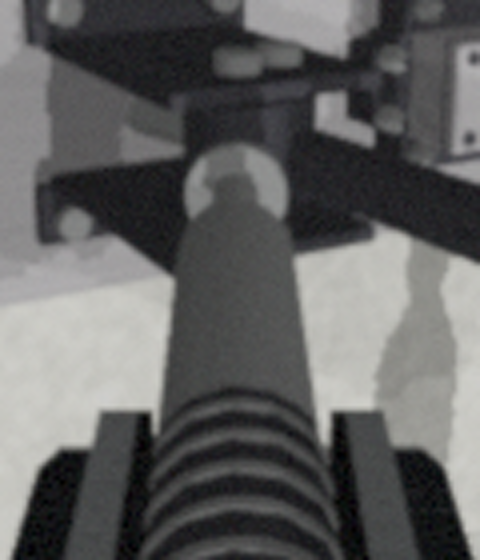

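View pics/s16.png

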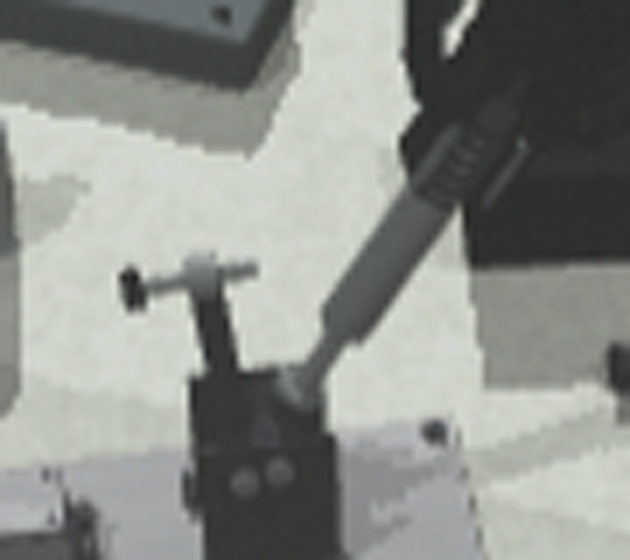

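>>> apply_moves(rows=[[[6, 0, 0, 0, 0, 0, 0.15], [13, 0, 0, 0, 0, 0, 0.15], [20, 0, 0, 0, 0, 0, 0.15], [26, 0, 0, 0, 0, 0, 0.15], [31, 0, 0, 0, 0, 0, 0.15], [35, 0, 0, 0, 0, 0, 0.15], [37, 0, 0, 0, 0, 0, 0.15], [37, 0, 0, 0, 0, 0, 0.15]]])

```text
time: 20.0
ee_pos: [0.5282, -0.063, 0.1934]
tcp_rot: [90.0, 61.4, 13.4]
wrist_force: [0.4, 0.8, -1.7]
opening: 0.0236
```

Run:
```python
from h import *
p,R0,o=tool(); print(p,o["time"],o["opening"],o["wrist_force"],o["torque"])
w=cams.camera("wrist"); save(w,"w17",(220,160,340,300),4)
s=cams.camera("side"); save(s,"s17",(230,140,320,220),7)
row(*tcp_for(0,0.03))
```

```text
[ 0.52824649 -0.06303927  0.1933918 ] 20.0 0.02357754312706171 [ 0.41449896  0.81167722 -1.73948211] [-0.13399807  0.69609694 -0.00297791]
row [2.6, -0.2, -0.0] [-0.0002, 0.0002, -0.0006] ang 0.0 dist 2.6
```

View pics/w17.png

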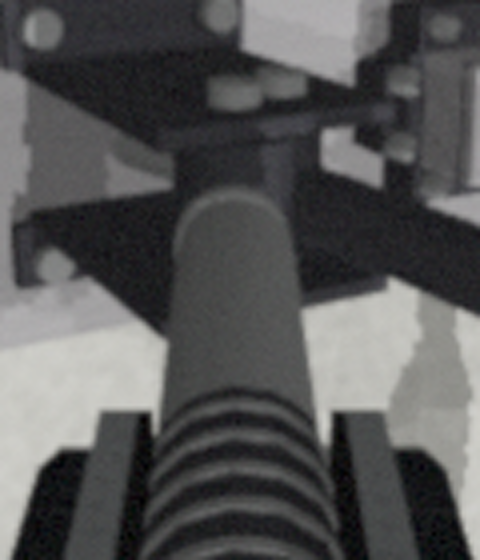

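View pics/s17.png

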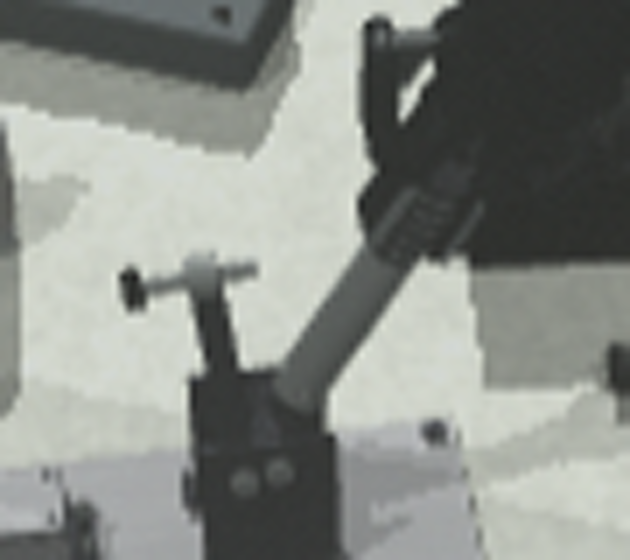

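>>> apply_moves(rows=[[[1.2, 0, 0, 0, 0, 0, 0.15], [2.4, 0, 0, 0, 0, 0, 0.15], [2.4, 0, 0, 0, 0, 0, 0.15]]])

```text
time: 20.4
ee_pos: [0.5295, -0.0629, 0.192]
tcp_rot: [90.0, 61.3, 13.3]
wrist_force: [-0.7, 0.7, -1.6]
opening: 0.0233
```

Run:
```python
from h import *
p,R0,o=tool(); print(p,o["time"],o["opening"],o["wrist_force"],o["torque"])
h=R0.T@(H-p)*1000; print("hinge in tool",h, "along ax err",R.from_matrix(R0.T@tilt(0)).as_rotvec())
for th in (0.06,0.12,0.2,0.28,0.36,0.42,0.48,0.54,0.60,0.65,0.7,0.74,0.76):
    ph=-th; v=np.array([-122.5,-h[1]-0,0]); Rz=R.from_rotvec([0,0,ph]).as_matrix()
    d=np.array([122.5,h[1],0])+Rz@v; print(th,d.round(1))
```

```text
[ 0.52950825 -0.06288019  0.19200566] 20.4 0.02330169637520896 [-0.74314596  0.67186021 -1.6418897 ] [-0.16758492  0.62556066  0.00287448]
hinge in tool [ 1.21353899e+02 -1.17133243e+00 -6.75810228e-02] along ax err [-0.00022091  0.00045834 -0.00094376]
0.06 [0.3 7.3 0. ]
0.12 [ 1.  14.7  0. ]
0.2 [ 2.7 24.3  0. ]
0.28 [ 5.1 33.8  0. ]
0.36 [ 8.3 43.1  0. ]
0.42 [11.1 49.8  0. ]
0.48 [14.4 56.4  0. ]
0.54 [18.  62.8  0. ]
0.6 [22.1 69.   0. ]
0.65 [25.7 73.9  0. ]
0.7 [29.6 78.6  0. ]
0.74 [32.8 82.3  0. ]
0.76 [34.5 84.1  0. ]
```

>>> apply_moves(rows=[[[0.1, 3.6, 0, 0, 0, -0.03, 0.15], [0.3, 7.3, 0, 0, 0, -0.06, 0.15], [0.6, 11, 0, 0, 0, -0.09, 0.15], [1, 14.7, 0, 0, 0, -0.12, 0.15], [1.7, 19.5, 0, 0, 0, -0.16, 0.15], [2.6, 24.3, 0, 0, 0, -0.2, 0.15], [3.8, 29, 0, 0, 0, -0.24, 0.15], [5, 33.8, 0, 0, 0, -0.28, 0.15], [5, 33.8, 0, 0, 0, -0.28, 0.15]]])

```text
time: 21.3
ee_pos: [0.5607, -0.0555, 0.2037]
tcp_rot: [89.9, 77.5, 13.3]
wrist_force: [-6.7, -2.3, 2.0]
opening: 0.0229
```

Run:
```python
from h import *
p,R0,o=tool(); print(p,o["time"],o["q"],o["opening"],o["wrist_force"],o["torque"])
print("foot rel hinge along/perp", [(p+R0@FT-H)@v*1000 for v in (stubax(.28),JX,JY,Z)])
w=cams.camera("wrist"); save(w,"w18",(200,140,380,300),4)
s=cams.camera("side"); save(s,"s18",(220,120,320,220),6)
```

```text
[ 0.56074272 -0.0555186   0.20370754] 21.3 [-7.92052211 -5.6781552  -4.66500877 79.36117144  4.48390006 69.15727754] 0.02287327192593959 [-6.71685856 -2.27166087  2.01960088] [-0.44355975  1.83711112  0.00465348]
foot rel hinge along/perp [np.float64(30.33960443483782), np.float64(-6.191233380732113), np.float64(-0.22379338235308072), np.float64(29.7044468428921)]
```

View pics/w18.png

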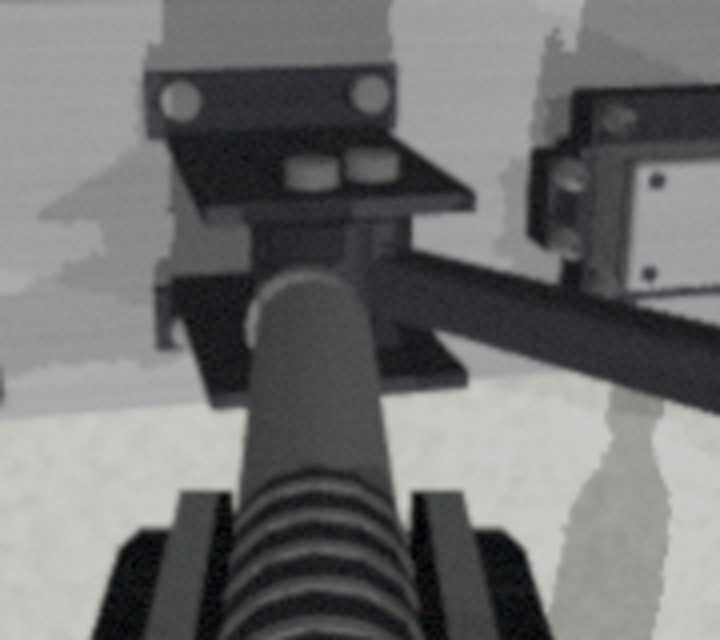

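View pics/s18.png

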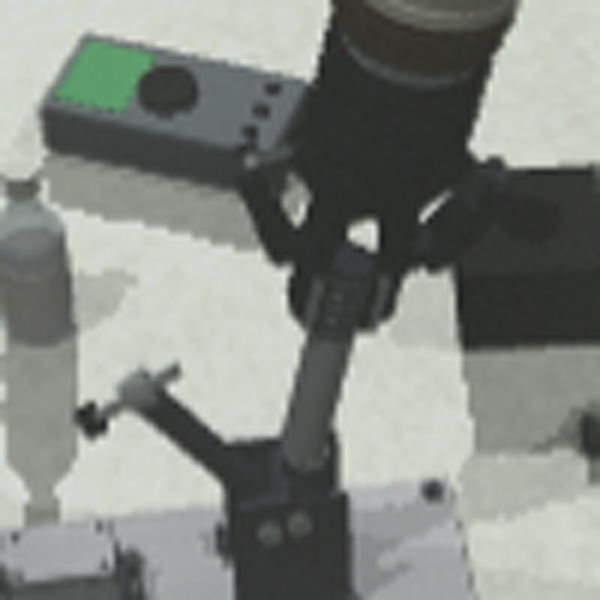

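Run:
```python
from h import *
p,R0,o=tool()
cur=0.5-0; x=-R0[:,0]; lev=0.5+np.arctan2(x@JX,x[2]); print("bar lev",lev)
h=R0.T@(H-p)*1000; print(h)
for t in (0.36,0.42,0.48,0.54,0.60,0.65,0.7,0.74,0.76):
    ph=-(t-lev); v=-np.array([h[0],h[1],0]); d=-v+R.from_rotvec([0,0,ph]).as_matrix()@v; print(t,d.round(1),round(ph,3))
```

```text
bar lev 0.28082541008089484
[121.40471679  -0.88451825  -0.13932415]
0.36 [0.5 9.6 0. ] -0.079
0.42 [ 1.3 16.8  0. ] -0.139
0.48 [ 2.6 24.   0. ] -0.199
0.54 [ 4.3 31.1  0. ] -0.259
0.6 [ 6.4 38.1  0. ] -0.319
0.65 [ 8.5 43.7  0. ] -0.369
0.7 [10.9 49.3  0. ] -0.419
0.74 [13.  53.7  0. ] -0.459
0.76 [14.1 55.9  0. ] -0.479
```

>>> apply_moves(rows=[[[0.2, 4.8, 0, 0, 0, -0.04, 0.15], [0.5, 9.6, 0, 0, 0, -0.08, 0.15], [1.3, 16.8, 0, 0, 0, -0.139, 0.15], [2.6, 24, 0, 0, 0, -0.199, 0.15], [4.3, 31.1, 0, 0, 0, -0.259, 0.15], [6.4, 38.1, 0, 0, 0, -0.319, 0.15], [8.5, 43.7, 0, 0, 0, -0.369, 0.15], [10.9, 49.3, 0, 0, 0, -0.419, 0.15], [12, 51.5, 0, 0, 0, -0.44, 0.15], [13, 53.7, 0, 0, 0, -0.459, 0.15], [13, 53.7, 0, 0, 0, -0.459, 0.15]]])

```text
time: 22.5
ee_pos: [0.615, -0.0426, 0.2018]
tcp_rot: [-90.0, 76.2, -166.6]
wrist_force: [-0.2, -0.3, -2.2]
opening: 0.0229
```

Run:
```python
from h import *
p,R0,o=tool(); print(p,o["time"],o["q"],o["opening"],o["wrist_force"],o["torque"])
x=-R0[:,0]; lev=0.5+np.arctan2(x@JX,x[2]); print("bar lev",lev)
w=cams.camera("wrist"); save(w,"w19",(200,140,380,300),4)
s=cams.camera("side"); save(s,"s19",(210,120,320,230),6)
```

```text
[ 0.6149921  -0.04258651  0.20176056] 22.5 [ -2.26281714  28.8323187   34.92945351 109.37019291  -3.67575532
  74.77877149] 0.022935194955820876 [-0.21338287 -0.34364216 -2.20578617] [ 0.07830333 -0.39334951  0.00158163]
bar lev 0.7402238657273005
```

View pics/w19.png

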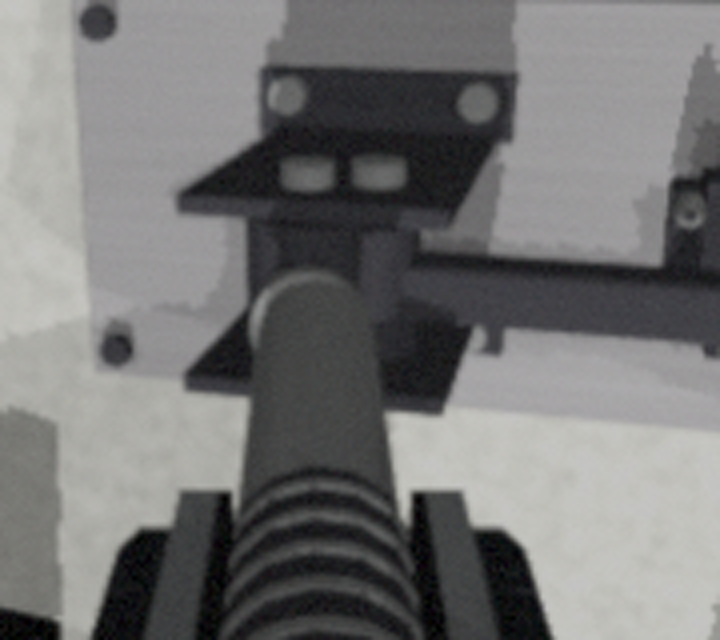

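View pics/s19.png

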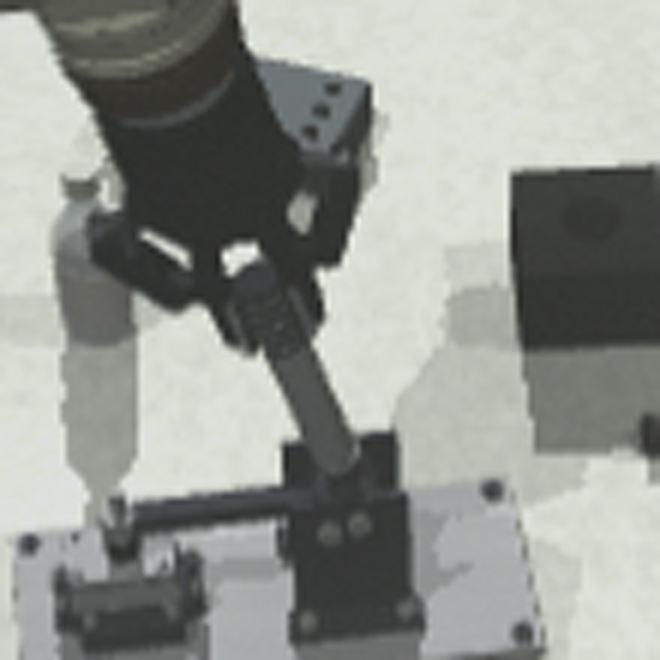

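>>> apply_moves(rows=[[[0.4, 1.8, 0, 0, 0, -0.015, 0.15], [0.9, 3.6, 0, 0, 0, -0.03, 0.15], [0.9, 3.6, 0, 0, 0, -0.03, 0.15]]])

```text
time: 22.9
ee_pos: [0.6178, -0.0421, 0.2009]
tcp_rot: [-89.9, 74.5, -166.5]
wrist_force: [-1.7, 0.3, 0.8]
opening: 0.0233
```

Run:
```python
from h import *
p,R0,o=tool(); print(p,o["time"],o["wrist_force"],o["torque"])
x=-R0[:,0]; lev=0.5+np.arctan2(x@JX,x[2]); print("bar lev",lev, (p+R0@FT-H)@stubax(.75),(p+R0@FT-H)@JX)
t=cams.camera("top"); save(t,"t20",(270,130,380,240),5)
for d in (0.03,0.05,0.11,0.14): row(*tcp_for(0.75,d))
```

```text
[ 0.61778508 -0.04206199  0.20092203] 22.9 [-1.69625115  0.31222376  0.84812779] [ 0.00021291  0.07344208 -0.06603008]
bar lev 0.7697961340127402 0.0296244186307151 0.008515499208927644
row [-0.4, -3.1, -0.3] [-0.0005, 0.0002, 0.0193] ang 1.1 dist 3.1
row [-20.3, -3.5, -0.3] [-0.0005, 0.0002, 0.0193] ang 1.1 dist 20.6
row [-80.3, -4.6, -0.3] [-0.0005, 0.0002, 0.0193] ang 1.1 dist 80.5
row [-110.3, -5.2, -0.3] [-0.0005, 0.0002, 0.0193] ang 1.1 dist 110.5
```

View pics/t20.png

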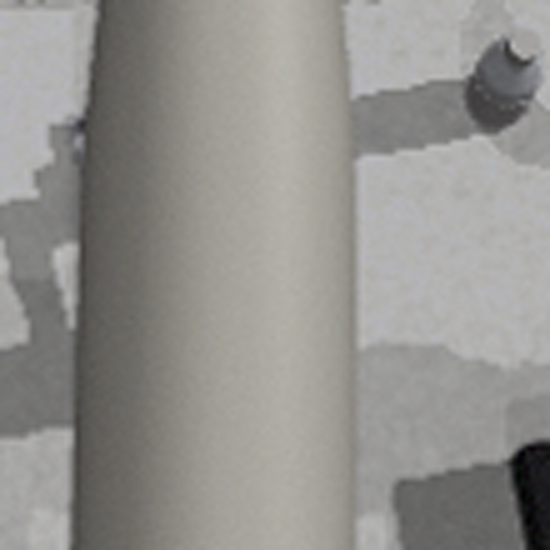

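>>> apply_moves(rows=[[[-0.4, -3.1, -0.3, 0, 0, 0.019, 0.15], [-2, -3.2, -0.3, 0, 0, 0.019, 0.15], [-8, -3.3, -0.3, 0, 0, 0.019, 0.15], [-18, -3.5, -0.3, 0, 0, 0.019, 0.15], [-30, -3.7, -0.3, 0, 0, 0.019, 0.15], [-45, -4, -0.3, 0, 0, 0.019, 0.15], [-60, -4.2, -0.3, 0, 0, 0.019, 0.15], [-80, -4.6, -0.3, 0, 0, 0.019, 0.15], [-100, -5, -0.3, 0, 0, 0.019, 0.15], [-110, -5.2, -0.3, 0, 0, 0.019, 0.15], [-110, -5.2, -0.3, 0, 0, 0.019, 0.15]]])

```text
time: 24.05
ee_pos: [0.6377, -0.0357, 0.305]
tcp_rot: [-90.3, 75.2, -166.9]
wrist_force: [0.8, 0.3, -3.2]
opening: 0.0234
```

Run:
```python
from h import *
p,R0,o=tool(); print(p,o["q"],o["time"],o["opening"],o["wrist_force"],o["torque"])
w=cams.camera("wrist"); save(w,"w21",None,1.4)
s=cams.camera("side"); save(s,"s21",(190,80,330,240),4.5)
T,m=barfit(w,p,R0)
for a in np.arange(0.005,0.1,0.02):
    q=T[m&(T[...,0]>=a)&(T[...,0]<a+0.01)]
    if len(q)>4: print(round(a,3),len(q),(q.min(0)*1000).round(1),(q.max(0)*1000).round(1))
```

```text
[ 0.63770105 -0.0356513   0.30503969] [ -1.55478901  44.50049465  70.62078833 130.42756054  -3.68868122
  75.52103675] 24.05 0.023387141581200914 [ 0.76441269  0.34923741 -3.24159705] [ 0.04295772 -0.38240416 -0.03087405]
0.005 261 [  5.2 -10.7 -11.4] [15.  12.4 -0.6]
0.025 225 [ 25.  -11.3 -11.4] [34.9 12.6  0.7]
0.045 170 [ 45.2 -11.4 -11.5] [54.9 12.5  1.7]
0.065 128 [ 65.  -11.4 -11.7] [75.  12.1  0.8]
0.085 56 [ 85.1 -11.5 -11.4] [90.9 12.   0.9]
```

View pics/w21.png

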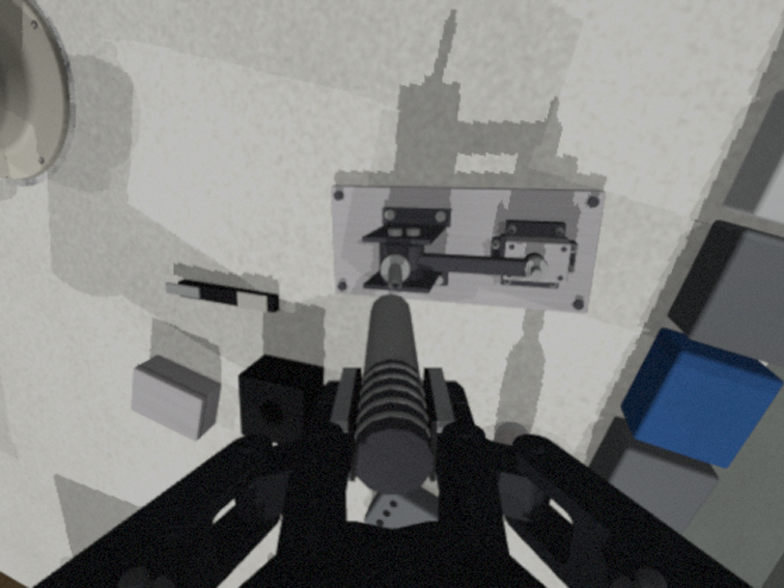

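View pics/s21.png

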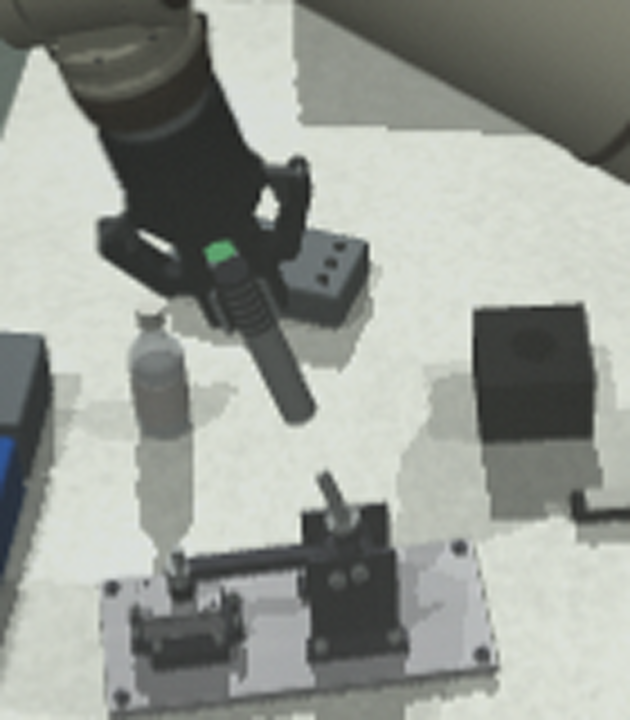

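Run:
```python
from h import *
Rt=down(-10); FT2=np.array([0.091,0.0003,0.0005])
row(np.array([0.56,-0.12,0.30]),down(5))
row(np.array([0.4766,-0.2827,0.19])-Rt@FT2,Rt)
```

```text
row [31.6, -89.3, 64.2] [0.1454, 0.0182, 0.2532] ang 16.8 dist 114.4
row [79.7, -199.6, 202.6] [0.4058, 0.0515, 0.2502] ang 27.5 dist 295.3
```

>>> apply_moves(rows=[[[6, -25, 15, 0.03, 0, 0.06, 0.15], [15, -50, 32, 0.07, 0.01, 0.13, 0.15], [24, -75, 50, 0.11, 0.015, 0.2, 0.15], [32, -95, 75, 0.15, 0.02, 0.25, 0.15], [45, -120, 105, 0.25, 0.03, 0.25, 0.15], [60, -150, 140, 0.35, 0.04, 0.25, 0.15], [70, -180, 175, 0.406, 0.0515, 0.25, 0.15], [80, -200, 203, 0.406, 0.0515, 0.25, 0.15], [80, -200, 203, 0.406, 0.0515, 0.25, 0.15], [80, -200, 203, 0.406, 0.0515, 0.25, 0.15], [80, -200, 203, 0.406, 0.0515, 0.25, 0.15]]])

```text
time: 25.25
ee_pos: [0.4763, -0.2822, 0.2821]
tcp_rot: [76.4, 89.9, -23.6]
wrist_force: [0.3, 0.1, -2.1]
opening: 0.0231
```

Run:
```python
from h import *
p,R0,o=tool(); print(p,o["q"],o["time"],o["opening"],o["wrist_force"],o["torque"])
w=cams.camera("wrist"); np.save("w22.npy",w,allow_pickle=True); W=cloud(w)
m=sel(W,(0.4766,-0.2827),0.075,0.052,0.066); q=W[m]; print("stand",rect(q[:,:2]),np.median(q,0))
x0,y0,x1,y1=220,120,340,270; s=4
im=cv2.resize(w["pixels"][y0:y1,x0:x1,::-1],None,fx=s,fy=s,interpolation=cv2.INTER_CUBIC); im=cv2.convertScaleAbs(im,alpha=2.5)
th=np.linspace(0,2*np.pi,50)
C=np.c_[0.4766+0.015*np.cos(th),-0.2827+0.015*np.sin(th),np.full(50,0.0595)]
im2=im.copy(); cv2.polylines(im2,[np.int32((proj(w,C)-[x0,y0]+0.5)*s)],True,(0,255,0),1)
c,sn=np.cos(np.radians(8.5)),np.sin(np.radians(8.5)); B=np.array([[1,1],[1,-1],[-1,-1],[-1,1]])*0.0425@np.array([[c,sn],[-sn,c]])+[0.4766,-0.2827]
cv2.polylines(im2,[np.int32((proj(w,np.c_[B,np.full(4,0.0595)])-[x0,y0]+0.5)*s)],True,(0,0,255),1)
cv2.imwrite("pics/w22.png",im2[:, :])
T,m=barfit(w,p,R0)
for a in np.arange(0.005,0.1,0.02):
    q=T[m&(T[...,0]>=a)&(T[...,0]<a+0.01)]
    if len(q)>4: print(round(a,3),len(q),(q.min(0)*1000).round(1),(q.max(0)*1000).round(1))
```

```text
[ 0.47630433 -0.28215267  0.28212681] [-3.06467258e+01  6.91945182e+00  1.79146320e+01  1.00915058e+02
  9.94002778e-03  6.93418274e+01] 25.25 0.02309892369212038 [ 0.33850187  0.07073161 -2.06207917] [ 0.04107955 -0.02003735  0.02876632]
stand (array([ 476.1, -282.6]), array([85.5, 84.7]), 8.5) [ 0.47944835 -0.27644107  0.05909467]
0.005 265 [  5.  -12.  -11.9] [14.9 11.8  0.4]
0.025 222 [ 25.  -12.1 -11.9] [34.9 11.9  1.1]
0.045 172 [ 45.  -12.1 -11.8] [55.  11.2 -0.7]
0.065 128 [ 65.1 -12.1 -11.9] [74.9 11.3  0.4]
0.085 63 [ 85.  -12.2 -11.7] [91.1 11.2  0.6]
```

View pics/w22.png

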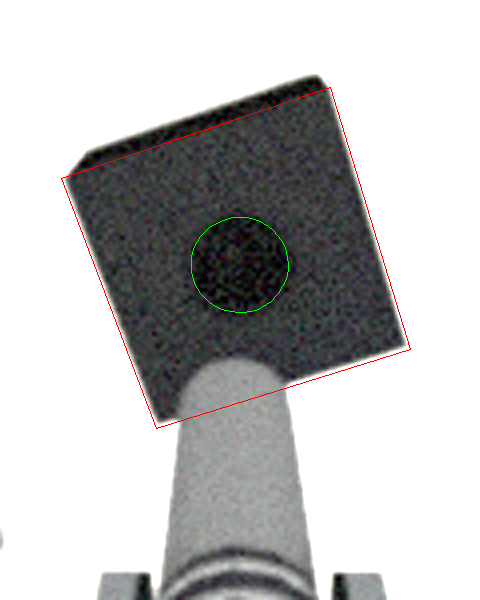

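Run:
```python
from h import *
Rt=down(-10); row(np.array([0.4766,-0.2827,0.06+0.006])-Rt@np.array([0.091,-0.0005,0.0002]),Rt)
```

```text
row [124.9, 0.6, 0.6] [0.001, 0.0003, -0.001] ang 0.1 dist 124.9
```

>>> apply_moves(rows=[[[10, 0.7, 0.5, 0, 0, -0.001, 0.15], [40, 0.7, 0.5, 0, 0, -0.001, 0.15], [75, 0.7, 0.5, 0, 0, -0.001, 0.15], [100, 0.7, 0.5, 0, 0, -0.001, 0.15], [118, 0.7, 0.5, 0, 0, -0.001, 0.15], [126, 0.7, 0.5, 0, 0, -0.001, 0.15], [132, 0.7, 0.5, 0, 0, -0.001, 0.15], [138, 0.7, 0.5, 0, 0, -0.001, 0.15], [144, 0.7, 0.5, 0, 0, -0.001, 0.15], [144, 0.7, 0.5, 0, 0, -0.001, 0.15]]])

```text
time: 26.3
ee_pos: [0.4773, -0.2824, 0.1374]
tcp_rot: [-74.4, 90.0, -174.3]
wrist_force: [-0.5, 0.7, -2.5]
opening: 0.0231
```

Run:
```python
from h import *
p,R0,o=tool(); print(p,o["time"],o["opening"],o["wrist_force"],o["torque"])
w=cams.camera("wrist"); save(w,"w23",(200,140,360,340),3)
```

```text
[ 0.47725087 -0.28240529  0.13742408] 26.3 0.023115232937700597 [-0.50455438  0.67517941 -2.48199435] [ 0.04645124 -0.01985491  0.04365367]
```

View pics/w23.png

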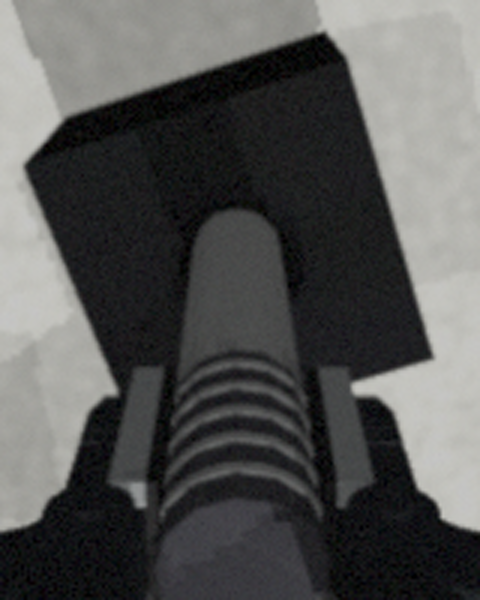

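>>> apply_moves(rows=[[[6, 0, 0, 0, 0, 0, 0.15], [14, 0, 0, 0, 0, 0, 0.15], [22, 0, 0, 0, 0, 0, 0.15], [29, 0, 0, 0, 0, 0, 0.15], [33, 0, 0, 0, 0, 0, 0.15], [35.5, 0, 0, 0, 0, 0, 0.15], [36.5, 0, 0, 0, 0, 0, 0.15], [36.5, 0, 0, 0, 0, 0, 0.15]]])

```text
time: 27.15
ee_pos: [0.4774, -0.2826, 0.1015]
tcp_rot: [31.0, 90.0, -69.0]
wrist_force: [0.3, -0.2, -2.2]
opening: 0.0232
```

>>> apply_moves(rows=[[[1, 0, 0, 0, 0, 0, 0.15], [1, 0, 0, 0, 0, 0, 0.15], [1, 0, 0, 0, 0, 0, 0.32], [1, 0, 0, 0, 0, 0, 0.4], [1, 0, 0, 0, 0, 0, 0.5], [1, 0, 0, 0, 0, 0, 0.7], [1, 0, 0, 0, 0, 0, 0.8], [1, 0, 0, 0, 0, 0, 0.8]]])

```text
time: 27.95
ee_pos: [0.4774, -0.2825, 0.1005]
tcp_rot: [39.6, 90.0, -60.4]
wrist_force: [0.0, 0.3, 0.1]
opening: 0.068
```

Run:
```python
from h import *
p,R0,o=tool(); print(p,o["time"],o["opening"],o["wrist_force"],o["torque"])
w=cams.camera("wrist"); save(w,"w24",(180,140,380,400),2.2)
```

```text
[ 0.47738394 -0.28254327  0.10047977] 27.95 0.06800482155733571 [0.026035   0.33938449 0.10945334] [-0.00584697 -0.01744582  0.01590706]
```

View pics/w24.png

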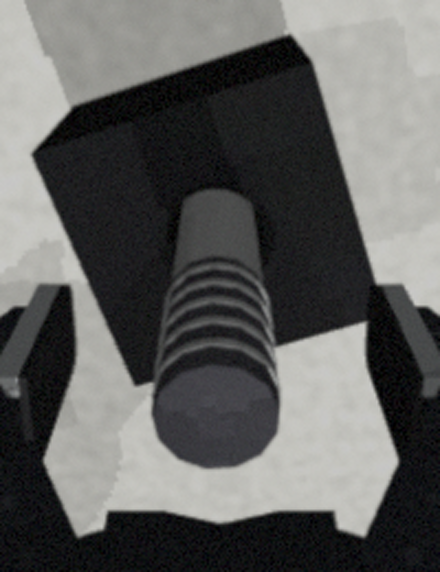

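Bar is released, standing in the well with a clear gap to both fingers. Retreating straight up.

>>> apply_moves(rows=[[[-15, 0, 0, 0, 0, 0, 1], [-45, 0, 0, 0, 0, 0, 1], [-90, 0, 0, 0, 0, 0, 1], [-135, 0, 0, 0, 0, 0, 1], [-170, 0, 0, 0, 0, 0, 1], [-180, 0, 0, 0, 0, 0, 1], [-180, 0, 0, 0, 0, 0, 1], [-180, 0, 0, 0, 0, 0, 1]]])

```text
time: 28.8
ee_pos: [0.4773, -0.2824, 0.2797]
tcp_rot: [-87.8, 90.0, 172.2]
wrist_force: [-0.4, -0.2, 0.0]
opening: 0.0853
```

Run:
```python
from h import *
p,R0,o=tool(); print(p,o["time"],o["wrist_force"])
w=cams.camera("wrist"); W=cloud(w); save(w,"w25",None,1.4)
for a,b in ((0.13,0.16),(0.1,0.13),(0.07,0.1)):
    m=sel(W,(0.4766,-0.2827),0.03,a,b); q=W[m]; print(a,m.sum(),rect(q[:,:2]),np.median(q,0),q.max(0))
s=cams.camera("side"); save(s,"s25",(180,100,340,250),4.8)
t=cams.camera("top"); save(t,"t25",(130,100,450,310),2.4)
V=cloud(t); m=sel(V,(0.704,-0.022),0.03,0.04,0.15); print(np.median(V[m],0))
```

```text
[ 0.47725759 -0.28244659  0.27965859] 28.8 [-0.37413137 -0.16030023  0.04231141]
0.13 539 (array([ 476.5, -282.2]), array([24.9, 24.4]), -8.9) [ 0.47696788 -0.28109164  0.1389394 ] [ 0.48936087 -0.26985477  0.14131433]
0.1 156 (array([ 478.1, -275.1]), array([25.3, 11. ]), -10.6) [ 0.47904924 -0.27162927  0.11665703] [ 0.48952144 -0.26930545  0.12797938]
0.07 84 (array([ 476.8, -274.4]), array([22.5,  8.7]), -0.4) [ 0.47878816 -0.27198189  0.08212141] [ 0.48799507 -0.27012404  0.09988172]
[ 0.69869691 -0.02268311  0.05763561]
```

View pics/s25.png

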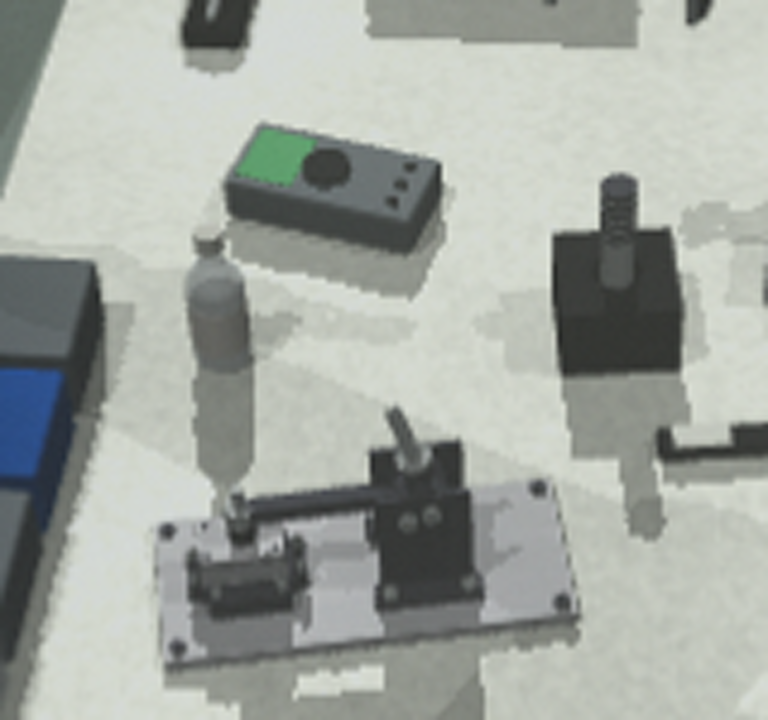

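View pics/t25.png

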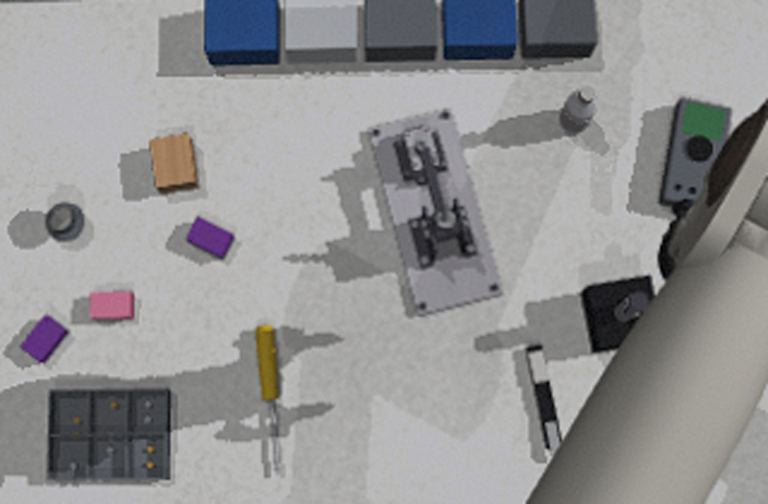

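Run:
```python
from h import *
s_=cams.camera("side"); px=s_["pixels"]
x0,y0,x1,y1=215,170,285,235; s=10
im=cv2.resize(px[y0:y1,x0:x1,::-1],None,fx=s,fy=s,interpolation=cv2.INTER_CUBIC)
for lv,c in ((0.75,(0,0,255)),(0.6,(255,0,0))):
    uv=outline(s_,H,stubax(lv),0.0055,0.03,0.08); cv2.polylines(im,[np.int32((uv-[x0,y0]+0.5)*s)],True,c,1)
cv2.imwrite("pics/s26.png",im)
```

```text
(no output)
```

View pics/s26.png

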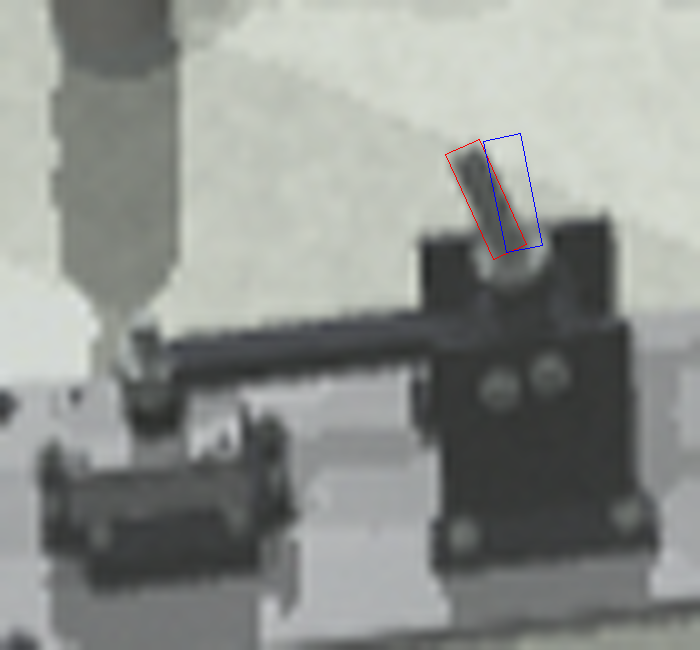

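The stub matches the home outline (0.75 rad, red), the pad is down on the housing, and the robot is clear. Handing in.

Run:
```python
from h import *
print(bot.job_done()); print(get_obs()["time"])
```

```text
the job is handed in; nothing more can be done
None
the job is handed in; nothing more can be done
```

I carried out all the steps and handed the job in at about 29 s of the 72 s allowed; no verdict came back.

- **Housing:** I set the silver housing in the pin nest. After release its top measured 55.3 mm above the bench (56 expected) and level to about 0.002, and it sat within about 0.5 mm of the measured nest centre.
- **Bar and lever:** The bar went down over the stub to about 0.4 mm from the collar by my estimate, and I swung the lever to about 0.77 rad. At the end the stub matched the outline for home (0.75 rad) in the side picture. The clamp arm lay on the housing.
- **Bar back in its stand:** The bar stands upright in the well, released. Its top is at the height it had before I lifted it, about 0.5 mm from the well axis.
- **Rest of the bench:** The bystanders and look-alikes in view looked unmoved in the last pictures; the big case was out of view in both. The robot was clear of everything.

**Not measured or in disagreement:**
- The pad force cannot be read by the robot, so I judged it only from the arm's position.
- The overview cameras differed from the wrist camera by up to 5 mm. I used the wrist camera, which agreed with itself to 0.6 mm from two sides.
- While pulling the bar off, joints 3 and 4 came within about 0.15° of their limits but did not pass them.

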